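Clear the clamp board and hang the caddy

TASK

Clear the clamp counter: pull every purple clamp up out of the clip board and put it in the teal caddy while the caddy stands on the counter, leaving the white clamp in the board; once all are in, hang the loaded caddy level by its handle on both hooks of the stand, keeping the clamps in it. Put the orange cap remover down in the empty bay of the grey tray at any time, and leave the forceps, bottle, tape and jar alone.

Things in the scene. Friction and masses are not known exactly. Their poses are not given: they have to be found in the camera images.
- board: slate grey clip board, fixed, 56 (x) x 262 (y) x 34 mm high; origin under its centre. Six open-topped slots along its y at -100, -60, -20, 20, 60, 100 mm, each 10 mm (y) x 34 mm (x), 26 mm deep. The clamps lift straight up with little friction; clamp axes match the board's. Small steel clips beside the slots are only looks
- purple1: purple flat plastic tubing clamp, a plate 8 mm thick (its y) x 30 mm wide (its x) x 66 mm long (its z), 30 g. Origin: centre of its lower end. At the start it stands upright in a slot of the clip board, its lower 26 mm inside, its upper 40 mm showing. May be absent
- purple1_mid (a point): centre of the plate of purple1 (33 mm along its z from its origin)
- purple2: purple flat plastic tubing clamp, a plate 8 mm thick (its y) x 30 mm wide (its x) x 66 mm long (its z), 30 g. Origin: centre of its lower end. At the start it stands upright in a slot of the clip board, its lower 26 mm inside, its upper 40 mm showing. May be absent
- purple2_mid (a point): centre of the plate of purple2 (33 mm along its z from its origin)
- purple3: purple flat plastic tubing clamp, a plate 8 mm thick (its y) x 30 mm wide (its x) x 66 mm long (its z), 30 g. Origin: centre of its lower end. At the start it stands upright in a slot of the clip board, its lower 26 mm inside, its upper 40 mm showing. May be absent
- purple3_mid (a point): centre of the plate of purple3 (33 mm along its z from its origin)
- purple4: purple flat plastic tubing clamp, a plate 8 mm thick (its y) x 30 mm wide (its x) x 66 mm long (its z), 30 g. Origin: centre of its lower end. At the start it stands upright in a slot of the clip board, its lower 26 mm inside, its upper 40 mm showing. May be absent
- purple4_mid (a point): centre of the plate of purple4 (33 mm along its z from its origin)
- purple5: purple flat plastic tubing clamp, a plate 8 mm thick (its y) x 30 mm wide (its x) x 66 mm long (its z), 30 g. Origin: centre of its lower end. At the start it stands upright in a slot of the clip board, its lower 26 mm inside, its upper 40 mm showing. May be absent
- purple5_mid (a point): centre of the plate of purple5 (33 mm along its z from its origin)
- white: white flat plastic tubing clamp, a plate 8 mm thick (its y) x 30 mm wide (its x) x 66 mm long (its z), 30 g. Origin: centre of its lower end. At the start it stands upright in a slot of the clip board, its lower 26 mm inside, its upper 40 mm showing. It stays in the board
- caddy: Teal open caddy, loose, 0.24 to 0.39 kg: box 126 (x) x 160 (y) x 45 mm high, walls and floor 4 mm. Rigid arched handle: upright straps at y = -78 and +78 mm, x = 0, carry a straight level bar along y at x = 0, 12 mm wide (x), 10 mm high, from 107 to 117 mm above its underside. Open from above on both sides of the bar. Origin: centre of its underside
- caddy_handle (a point): middle of the underside of the caddy's handle bar, 107 mm above its origin
- stand: Fixed hook stand, origin on counter under the seat. White base 12 mm thick, 130 wide (y), x -55 to 145 mm. Post at x 112; cross bar top at z 194. Two like upturned hooks of 8 mm round bar at y -35 and +35, 62 mm free between, red tips at -x. Each is a trough: flat x -14 to 14 (bar centreline), top at z 170, flaring to x -28 and 28 with top at z 192; from there level back to the cross bar
- stand_seat (a point): middle of the resting place, halfway between the two hooks, 170 mm above the stand's origin; the handle bar's underside rests here with the bar along the stand's y (either way round)
- tray: grey polycarbonate tray, fixed, 180 (x) x 160 (y) x 24 mm high, walls and floor 4 mm, a divider wall 30 mm high along y at x = 0 makes two bays, each 84 (x) x 152 (y) mm. Origin: under its centre. The bay at +x holds the forceps, the bay at -x is empty
- tray_bay (a point): centre of the empty bay, 1 mm above its floor (45 mm to -x of the tray's origin, 5 mm up)
- remover: chunky orange cap remover, loose, 40 to 85 g: a ribbed round socket 40 mm across and 24 mm high, on top of it a wing grip 58 mm long (x) x 16 mm thick (y), from 24 to 54 mm high. Stands upright; origin: centre of its underside
- forceps: stainless mosquito forceps, 120 mm, lying in the tray's other bay; stays there. Origin at its middle
- bottle: closed bottle 60 mm across, 150 mm tall, bystander; origin under its centre
- tape: roll of white tape 64 mm across, 24 mm high, lying flat, bystander; origin under its centre
- jar: closed jar 56 mm across, 65 mm tall, bystander; origin under its centre

How it is judged:
By the outcome, as a careful person would: the job done as asked, in the order asked, and still so for the second after the job is handed in, with the robot touching nothing.
Of purple1, purple2, purple3, purple4, purple5 only 3 to 5 are there at a start; the rules pass over those that are not, and their reading is None.
At some moment in a run one of remover, caddy may be knocked a few centimetres aside while the robot is not near it.
Once in a run the grip may slacken for a moment while it holds something.
It also fails if it takes over 210 s, if anything falls off the work surface, if the arm or the gripper's body presses on something with over 40 N, if the wrist force passes 120 N, or if a joint passes its speed limit or range.

ROBOT

A 6-joint arm with a two-finger parallel gripper is mounted at the origin on the work surface. World frame = base frame: x ahead of the robot, y to its left, z up, the work surface at z = 0. Lengths are in m, angles in rad, forces in N, time in s.
With the tool pointing down it reaches from about 0.375 to 0.975 m from the base axis. Payload 3.8 kg.
Tool frame: the origin (TCP) lies on the centre line of the jaws, within the pads' length; the fingertips stand 22 mm ahead of it and the grasp point (between the pads) lies 3 mm ahead of it (arm.tip_extent is the distance from the TCP to the fingertips, in m); z points along the fingers, y is the line along which they close (so a half turn about z gives the same grasp; the last joint's range is limited). The gripper opens to 88 mm and grips with 3 to 60 N. Pads are 18 mm wide; open, the fingers measure 123 mm over their backs; the gripper's body (75 mm by 187 mm) begins 45 mm behind the grasp point.
Start: joints at [1.305, 0.264, 1.604, -0, 1.274, -0.037], TCP at [0.153, 0.657, 0.261] pointing down, gripper open.
Joint ranges: [-2.63, 2.63], [-0.94, 2.18], [0.31, 2.57], [-1.31, 4.45], [0, 2.66], [-2.55, 2.55]. Speed limits (rad/s): [2.57, 2.57, 3.14, 3.14, 3.14, 3.14].

INTERFACE

Orientations are given as [roll, pitch, yaw] about the fixed x, y, z axes, in that order (R = Rz(yaw) Ry(pitch) Rx(roll)).
In Python, from cell import arm, eyes, hand_in gives the robot as it stands.
- The arm moves only by the tool send_rows, never from a script. Its argument "targets" is a list of rows, each a list of 5 numbers: the shift along the tool's x, y, z each as a share of 0.08 m, from -1 to 1, then the turn about the tool's z as a share of pi rad, from -1 to 1, then the closure, from -1 (fully open) to 1 (shut). In form: [[tx, ty, tz, yaw, gripper], ...]. A call has 1 to 12 rows; each row is the pose to reach, as a shift and turn from the pose commanded when the call began, along the tool's axes at that moment, turning the shorter way round; what a row does not reach only later rows make up. A row lasts 1/10 s, in which the tool goes at most 50 mm and 8.59 degrees, less where a joint would pass 70% of its speed; a pose out of reach is approached as far as the arm can. A call with a number of a shift or a turn outside -1 to 1 is refused whole. A call with a gripper value outside its range is refused whole. The fingers move at their own pace and stop on an object; "newtons" is the grip in N (left out, the last holds). Time passes only in rows, so rows that repeat a pose let the fingers close. It gives the time, the measured TCP pose, the force, the opening and the grip force at its end, in the units of the state.
- arm.read_state(): the state, without advancing time (a new reading comes with each control period).
- eyes.snapshot(name): name is "scene" or "top"; returns the picture (420x560x3 uint8, blue, green, red); there is no depth.
- eyes.camera_info(name): a dict with "mtx" (3x3 intrinsics, pixels), "extrinsics" (4x4, takes a point from camera to world coordinates). Camera axes: x right, y down, z forward; pixel columns grow to the right and rows downward; lengths in m; the calibration is good to about 2 mm. A picture is of the moment at which its call begins. camera_info takes no time and is no camera call.
- hand_in(): hands the job in; it is judged then, once.
The state is a dict: "clock": time; "joints": joint angles; "dq": joint speeds; "tau": joint torques, N m; "tool_pos": TCP position; "tool_rot": TCP orientation; "contact_force": force on the tool from outside, world axes, zero at the start; "wrist_torque": the same for the moment, N m; "width": finger opening in m; "grip_force": force on a finger pad.
Only numpy, scipy, OpenCV 4.12 (cv2) and the standard library are available. Lean on these libraries where they do the work, as an engineer would, in place of code of your own. Each camera call takes 0.05 s, during which the arm holds its last target. There are 200 camera calls.

## Working session

There is one attempt and no reset: what is moved stays moved. The work goes in short steps, Python scripts to look and compute and a tool call to move; the robot and the scene stay as the last step left them, time stands still between calls to the robot, and variables do not carry over. Pictures are saved under pics/ and viewed, at most 14 in all, crops included, and the job is handed in when it is done.

Besides the shell and the picture viewer there is one more tool, called after ">>>" by a JSON object that holds its "method" and its "body". send_rows: Moves the arm, as the interface text tells. Shift numbers are shares of 0.08 m and turn numbers shares of pi rad, none past 1 either way. Its arguments: {"type":"object","properties":{"targets":{"type":"array","items":{"type":"array","items":{"type":"number"}}},"newtons":{"type":"number"}},"required":["targets"]}

```bash
mkdir -p pics; ls; python3 - <<'E'
from cell import arm, eyes
import cv2
for n in("scene","top"):
    cv2.imwrite(f"pics/{n}0.png",eyes.snapshot(n)); c=eyes.camera_info(n); print(n,c["mtx"],c["extrinsics"])
s=arm.read_state(); print(s)
E
```

```text
pics
scene [[433.94192094   0.         274.14849136]
 [  0.         433.94192094 204.04677585]
 [  0.           0.           1.        ]] [[ 8.74594350e-01  3.69318537e-01 -3.14147324e-01  8.80609209e-01]
 [ 4.84854827e-01 -6.67148041e-01  5.65534515e-01 -6.00754192e-01]
 [-7.20392470e-04 -6.46929138e-01 -7.62549783e-01  8.85568146e-01]
 [ 0.00000000e+00  0.00000000e+00  0.00000000e+00  1.00000000e+00]]
top [[515.27031088   0.         278.36570533]
 [  0.         515.27031088 213.45229219]
 [  0.           0.           1.        ]] [[-0.02030557 -0.97498906  0.22132331  0.3212074 ]
 [-0.99978315  0.01877898 -0.00899981 -0.05576573]
 [ 0.00461849 -0.22145807 -0.97515896  1.16651746]
 [ 0.          0.          0.          1.        ]]
{'clock': 0.1, 'joints': array([ 1.30510856e+00,  2.64669824e-01,  1.60519017e+00, -1.52608076e-05,
        1.27368081e+00, -3.68989113e-02]), 'dq': array([ 0.00010115, -0.00197906, -0.00215436, -0.00107075,  0.00270886,
        0.00183338]), 'tau': array([ 1.87609257e-04, -5.03613210e+01, -3.58074439e+01,  7.31341797e-02,
        2.32190226e-02, -2.44160907e-05]), 'tool_pos': array([0.15294442, 0.65685851, 0.25954336]), 'tool_rot': array([-3.13964529e+00, -5.72946482e-05,  2.91280822e+00]), 'contact_force': array([ 0.3127636 ,  0.03327494, -0.63686216]), 'wrist_torque': array([-0.07627057, -0.02487274, -0.05242335]), 'grip_force': 0.0, 'width': 0.08806500585455068}
```

View pics/scene0.png

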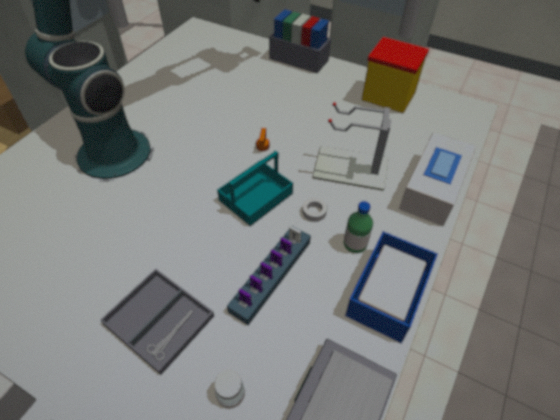

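View pics/top0.png

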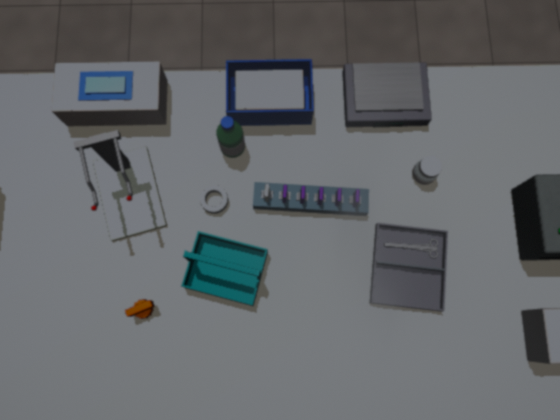

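Scene view: the robot is at upper left. The board, with 5 purple clamps and 1 white, is at about (270,272), the caddy at (256,190), the remover at (263,140), the stand at (350,150) with red tips at (333,105) and (330,122), and the tray at (158,318). Top view: board (310,198), white clamp (267,190), caddy (225,268), remover (143,309), red tips (95,207) and (130,198), tray (409,267).

```bash
cat > h.py <<'E'
import numpy as np, cv2
from cell import arm, eyes
from scipy.spatial.transform import Rotation as R
C={n:eyes.camera_info(n) for n in("scene","top")}
def ray(n,p):
    K=np.array(C[n]["mtx"]);E=np.array(C[n]["extrinsics"])
    return E[:3,3],E[:3,:3]@np.linalg.solve(K,[p[0],p[1],1.])
def plane(n,p,z):
    o,d=ray(n,p); return o+d*(z-o[2])/d[2]
def proj(n,X):
    K=np.array(C[n]["mtx"]);E=np.array(C[n]["extrinsics"])
    q=K@(E[:3,:3].T@(np.array(X)-E[:3,3])); return q[:2]/q[2]
def tri(p,q):
    A=[];b=[]
    for n,u in(("scene",p),("top",q)):
        o,d=ray(n,u);d=d/np.linalg.norm(d);P=np.eye(3)-np.outer(d,d);A.append(P);b.append(P@o)
    x=np.linalg.lstsq(np.vstack(A),np.hstack(b),rcond=None)[0]
    return x,np.linalg.norm(np.vstack(A)@x-np.hstack(b))
HSV={"purple":((128,90,40),(155,255,255)),"red":((0,150,80),(5,255,255)),"orange":((6,150,80),(18,255,255)),"teal":((82,120,40),(95,255,255))}
def blobs(img,c,amin=4):
    m=cv2.inRange(cv2.cvtColor(img,cv2.COLOR_BGR2HSV),*HSV[c])
    n,l,s,ce=cv2.connectedComponentsWithStats(m)
    return m,[(int(s[i,4]),s[i,:4].tolist(),ce[i].round(1).tolist()) for i in range(1,n) if s[i,4]>=amin]
E
python3 - <<'E'
from h import *
for n in C:
    im=cv2.imread(f"pics/{n}0.png")
    for c in HSV: print(n,c,blobs(im,c)[1])
im=cv2.imread("pics/top0.png")
hs=cv2.cvtColor(im,cv2.COLOR_BGR2HSV)
for p in((275,205),(362,207),(375,250),(410,290),(225,268),(192,258)): print(p,hs[p[1],p[0]])
a=cv2.resize(im[170:320,180:460],None,fx=2.85,fy=2.85,interpolation=cv2.INTER_CUBIC)
b=cv2.resize(im[120:320,60:280],None,fx=2.7,fy=2.7,interpolation=cv2.INTER_CUBIC)
cv2.imwrite("pics/a.png",a);cv2.imwrite("pics/b.png",b)
E
```

```text
scene purple [(7, [312, 21, 7, 7], [315.0, 24.0]), (119, [280, 238, 12, 15], [285.6, 244.6]), (120, [270, 250, 12, 15], [276.1, 256.7]), (123, [261, 262, 11, 16], [266.1, 269.2]), (127, [250, 275, 12, 17], [255.7, 282.4]), (126, [239, 289, 12, 17], [244.8, 296.2])]
scene red [(86, [303, 16, 15, 13], [309.9, 22.0]), (1190, [368, 37, 60, 34], [398.4, 53.3])]
scene orange [(21, [416, 61, 7, 12], [419.1, 66.7]), (134, [257, 129, 12, 21], [262.6, 140.4])]
scene teal [(5, [284, 17, 4, 3], [285.4, 18.0]), (4, [42, 20, 2, 3], [42.8, 21.2]), (5, [39, 23, 4, 3], [40.4, 23.8]), (4, [31, 45, 3, 2], [32.2, 45.5]), (4, [28, 47, 2, 3], [28.5, 47.8]), (5, [37, 62, 3, 3], [38.2, 62.8]), (4, [80, 72, 1, 4], [80.0, 73.5]), (4, [70, 83, 4, 2], [71.5, 83.8]), (4, [73, 88, 2, 4], [73.8, 89.5]), (6, [115, 137, 5, 3], [116.8, 137.5]), (4, [120, 147, 2, 3], [120.8, 147.8]), (2691, [218, 152, 74, 72], [255.7, 190.5]), (4, [82, 163, 4, 2], [83.5, 163.2]), (4, [87, 167, 2, 3], [87.8, 167.8])]
top purple [(50, [283, 185, 4, 14], [284.5, 191.2]), (51, [301, 186, 4, 14], [302.5, 192.4]), (50, [319, 187, 4, 14], [320.6, 193.4]), (45, [337, 188, 4, 13], [338.6, 194.3]), (29, [356, 190, 3, 11], [357.0, 195.0])]
top red [(13, [127, 196, 4, 4], [128.6, 197.4]), (12, [92, 206, 4, 4], [93.5, 207.5])]
top orange [(211, [126, 300, 26, 16], [138.5, 306.9]), (49, [137, 311, 12, 7], [142.8, 314.4])]
top teal [(4065, [182, 232, 85, 73], [225.2, 268.3])]
(275, 205) [100  72  92]
(362, 207) [102  50  91]
(375, 250) [114  17  73]
(410, 290) [120  21  85]
(225, 268) [ 91 212  90]
(192, 258) [ 91 226  71]
```

View pics/a.png

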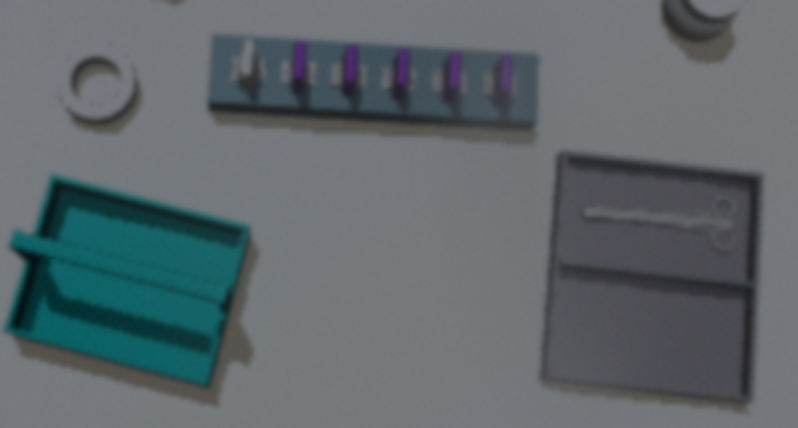

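View pics/b.png

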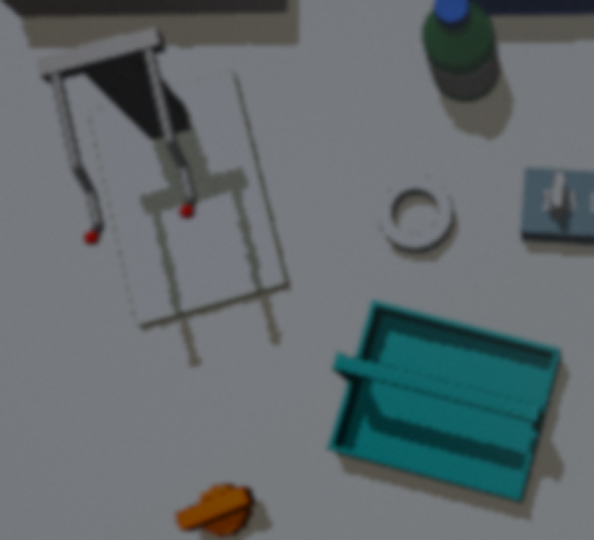

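Crop a: caddy rim corners (53,178), (249,227), (210,386), (7,330); tray corners (558,153), (762,176), (750,402), (543,380); board top back corners (211,35), (538,54). Crop b: red tips (92,238), (187,211) and stand base front corners (140,327), (288,286). I'll fit the poses from these.

```bash
cat >> h.py <<'E'
def fit(model,pts):
    "least-squares rigid 2D: returns xy, yaw, residuals mm, scale"
    M=np.array(model,float);P=np.array(pts,float)[:,:2]
    m=M.mean(0);p=P.mean(0);a=((M-m)*[1,1])@[1,1j];b=(P-p)@[1,1j]
    k=(np.conj(a)@b)/(np.conj(a)@a);y=np.angle(k);r=np.exp(1j*y)
    t=p@[1,1j]-r*(m@[1,1j]);e=np.abs(M@[1,1j]*r+t-P@[1,1j])*1000
    return [round(t.real,4),round(t.imag,4)],round(y,4),e.round(1),round(abs(k),3)
E
python3 - <<'E'
from h import *
A=lambda p:(p[0]/2.85+180-.3,p[1]/2.85+170-.3)
B=lambda p:(p[0]/2.7+60-.3,p[1]/2.7+120-.3)
# image right = -y, image down = -x
w=[plane("top",A(p),.045) for p in((53,178),(249,227),(210,386),(7,330))]
print("caddy",fit([(.063,.08),(.063,-.08),(-.063,-.08),(-.063,.08)],w))
w=[plane("top",A(p),.024) for p in((558,153),(762,176),(750,402),(543,380))]
for s in(1,-1): print("tray",fit([(.09*s,.08*s),(.09*s,-.08*s),(-.09*s,-.08*s),(-.09*s,.08*s)],w))
w=[plane("top",A(p),.034) for p in((211,35),(538,54))]
print("board",fit([(.028,.131),(.028,-.131)],w))
tops=[(285,185),(303,186),(321,187),(339,188),(357.5,190)]
tb=[plane("top",p,.074) for p in tops]
print("clamps by top edge",fit([(.015,y) for y in(.06,.02,-.02,-.06,-.1)],tb))
# triangulate clamp blob centroids
for p,q in zip([(285.6,244.6),(276.1,256.7),(266.1,269.2),(255.7,282.4),(244.8,296.2)],[(284.5,191.2),(302.5,192.4),(320.6,193.4),(338.6,194.3),(357,195)]): print(tri(p,q))
t=[tri(p,q) for p,q in(((330,122),(128.6,197.4)),((333.5,105),(93.5,207.5)))]; print("tips",t)
w=[plane("top",p,.188) for p in((93.5,207.5),(128.6,197.4))]; print(w)
print("stand tips",fit([(-.029,.035),(-.029,-.035)],w))
w=[plane("top",B(p),.012) for p in((140,327),(288,286))]
print("stand base",fit([(-.055,.065),(-.055,-.065)],w))
m,_=blobs(cv2.imread("pics/top0.png"),"orange")
print("remover", tri((262.6,140.4),(140.5,308.3)))
b=cv2.imread("pics/top0.png")[295:325,115:165];cv2.imwrite("pics/c.png",cv2.resize(b,None,fx=12,fy=12,interpolation=cv2.INTER_CUBIC)*2)
E
```

```text
caddy ([np.float64(0.4568), np.float64(0.0522)], np.float64(-0.2719), array([2.3, 2.2, 0.7, 2.7]), np.float64(0.984))
tray ([np.float64(0.454), np.float64(-0.3542)], np.float64(-0.1329), array([1.1, 1.6, 1.7, 0.4]), np.float64(0.996))
tray ([np.float64(0.454), np.float64(-0.3542)], np.float64(3.0087), array([1.1, 1.6, 1.7, 0.4]), np.float64(0.996))
board ([np.float64(0.6148), np.float64(-0.1399)], np.float64(-0.0793), array([0.1, 0.1]), np.float64(1.001))
clamps by top edge ([np.float64(0.6134), np.float64(-0.1398)], np.float64(-0.0877), array([0.6, 0.1, 0.5, 1.1, 0.9]), np.float64(0.997))
(array([ 0.62295939, -0.08114137,  0.05757725]), np.float64(0.0009474300089033677))
(array([ 0.61961267, -0.1210778 ,  0.05741589]), np.float64(0.0007001397124905198))
(array([ 0.61635053, -0.16122689,  0.05826918]), np.float64(0.00063836270642785))
(array([ 0.6133297 , -0.20122637,  0.05872397]), np.float64(0.0007736087501019477))
(array([ 0.61055462, -0.24178853,  0.06037308]), np.float64(0.0006968506978823743))
tips [(array([0.58244058, 0.22935374, 0.18122603]), np.float64(0.0009076558455075241)), (array([0.56255858, 0.29639466, 0.1827831 ]), np.float64(0.0014564631175999262))]
[array([0.56212748, 0.29524198, 0.188     ]), array([0.58117516, 0.22782483, 0.188     ])]
stand tips ([np.float64(0.5996), np.float64(0.2694)], np.float64(0.2754), array([0., 0.]), np.float64(1.001))
stand base ([np.float64(0.5965), np.float64(0.2655)], np.float64(0.2598), array([1.3, 1.3]), np.float64(0.98))
remover (array([0.37465687, 0.23892697, 0.02337593]), np.float64(0.0005825100078260915))
```

View pics/c.png

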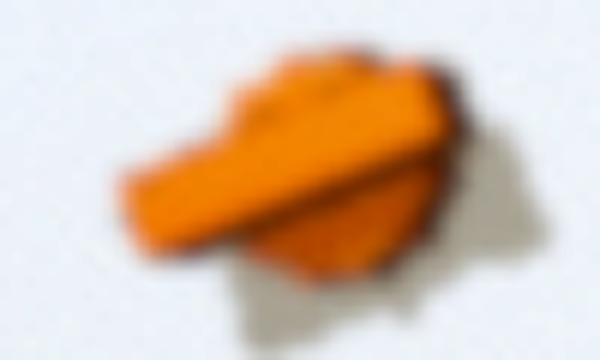

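The crop shows the remover wing running from lower left (140,218) to upper right (428,105), with its top centre at about (283,160). Next comes a move planner that prints the shares, starting with the remover.

```bash
cat >> h.py <<'E'
def W(a): return (a+np.pi)%(2*np.pi)-np.pi
def plan(*wps,start=None):
    """each wp (x,y,z,yaw): prints shares per call, [tx,ty,tz,turn] and rows needed"""
    s=arm.read_state(); p=np.array(s["tool_pos"]);yaw=s["tool_rot"][2]
    if start is not None: p=np.array(start[:3]);yaw=start[3]
    else: print("at",p.round(4),"yaw",round(yaw,3),"w",round(s["width"],4),"t",round(s["clock"],1),"F",s["contact_force"].round(1))
    for w in wps:
        d=np.array(w[:3])-p; n=max(1,int(np.ceil(np.abs([np.cos(yaw)*d[0]+np.sin(yaw)*d[1],np.sin(yaw)*d[0]-np.cos(yaw)*d[1],d[2]]).max()/.0795)))
        t=W(w[3]-yaw); q=p
        while True:
            # turn about tool z (down) = -world yaw ; shift in frame at call start
            T=np.array([[np.cos(yaw),np.sin(yaw),0],[np.sin(yaw),-np.cos(yaw),0],[0,0,-1]])
            r=np.array(w[:3])-q; m=np.abs(T@r).max()/.0795; st=r if m<=1 else r/m
            print("  ",(T@st/.08).round(3).tolist()+[round(-t/np.pi,3)],"rows>=",int(max(np.ceil(np.linalg.norm(st)/.05),np.ceil(abs(t)/.149))),"->",(q+st).round(3))
            q=q+st; yaw=yaw+t; t=0
            if m<=1: break
        p=np.array(w[:3])
def loc(o,yaw,x,y): c,s=np.cos(yaw),np.sin(yaw); return o[0]+c*x-s*y,o[1]+s*x+c*y
E
python3 - <<'E'
from h import *
D=lambda p:(p[0]/12+115-.5,p[1]/12+295-.5)
c=plane("top",D((283,160)),.054);a=plane("top",D((140,218)),.054);b=plane("top",D((428,105)),.054)
d=(b-a)[:2];print(c,np.linalg.norm(d),"wing yaw",np.arctan2(d[1],d[0]))
th=np.arctan2(d[1],d[0]); yaw=min([th,th+np.pi],key=lambda y:abs(W(y-2.913))); yaw=W(yaw)
print("tool yaw",yaw)
plan((c[0],c[1],.2,yaw),(c[0],c[1],.0495,yaw))
# bottle
print("bottle",plane("top",(227,122),.15),plane("top",(213,200),.024))
E
```

```text
[0.37400617 0.23591301 0.054     ] 0.05346179721391853 wing yaw -1.2139237922445845
tool yaw 1.927668861345209
at [0.1529 0.6569 0.2595] yaw 2.913 w 0.0881 t 0.1 F [ 0.3  0.  -0.6]
   [-0.858, -0.994, 0.164, np.float64(0.314)] rows>= 7 -> [0.202 0.564 0.246]
   [-0.994, 0.127, 0.125, 0.0] rows>= 2 -> [0.239 0.493 0.236]
   [-0.994, 0.127, 0.125, 0.0] rows>= 2 -> [0.276 0.422 0.226]
   [-0.994, 0.127, 0.125, 0.0] rows>= 2 -> [0.314 0.351 0.216]
   [-0.994, 0.127, 0.125, 0.0] rows>= 2 -> [0.351 0.28  0.206]
   [-0.618, 0.079, 0.078, 0.0] rows>= 2 -> [0.374 0.236 0.2  ]
   [0.0, 0.0, 0.994, np.float64(-0.0)] rows>= 2 -> [0.374 0.236 0.121]
   [0.0, 0.0, 0.888, 0.0] rows>= 2 -> [0.374 0.236 0.05 ]
bottle [0.75155443 0.03904757 0.15      ] [0.61492034 0.08244824 0.024     ]
```

>>> {"method": "send_rows", "body": {"targets": [[-0.858,-0.994,0.164,0.314,-1],[-0.858,-0.994,0.164,0.314,-1],[-0.858,-0.994,0.164,0.314,-1],[-0.858,-0.994,0.164,0.314,-1],[-0.858,-0.994,0.164,0.314,-1],[-0.858,-0.994,0.164,0.314,-1],[-0.858,-0.994,0.164,0.314,-1],[-0.858,-0.994,0.164,0.314,-1]]}}

```text
clock: 0.9
tool_pos: [0.2018, 0.564, 0.247]
tool_rot: [-3.141, 0.001, 1.926]
contact_force: [0.1, 0.1, 0.9]
width: 0.0879
grip_force: 0.0
```

>>> {"method": "send_rows", "body": {"targets": [[-0.994,0.127,0.125,0,-0.3],[-0.994,0.127,0.125,0,-0.3],[-0.994,0.127,0.125,0,-0.3]]}}

```text
clock: 1.2
tool_pos: [0.2398, 0.4901, 0.2362]
tool_rot: [-3.14, 0.003, 1.926]
contact_force: [-0.5, 0.5, -0.0]
width: 0.0664
grip_force: 0.0
```

>>> {"method": "send_rows", "body": {"targets": [[-0.994,0.127,0.125,0,-0.3],[-0.994,0.127,0.125,0,-0.3],[-0.994,0.127,0.125,0,-0.3]]}}

```text
clock: 1.5
tool_pos: [0.2769, 0.42, 0.2268]
tool_rot: [-3.14, 0.002, 1.925]
contact_force: [-0.3, 0.1, -0.7]
width: 0.0571
grip_force: 0.0
```

>>> {"method": "send_rows", "body": {"targets": [[-0.994,0.127,0.125,0,-0.3],[-0.994,0.127,0.125,0,-0.3],[-0.994,0.127,0.125,0,-0.3]]}}

```text
clock: 1.8
tool_pos: [0.314, 0.35, 0.2172]
tool_rot: [-3.141, 0.001, 1.925]
contact_force: [-0.6, 0.2, 0.4]
width: 0.0574
grip_force: 0.0
```

```bash
python3 - <<'E'
from h import *
im=eyes.snapshot("top")
print(blobs(im,"orange")[1],blobs(im,"teal",300)[1])
plan((.374,.236,.2,1.928),(.374,.236,.0495,1.928))
E
```

```text
[(212, [126, 300, 26, 16], [138.5, 306.9]), (49, [137, 311, 12, 7], [142.8, 314.4])] [(4064, [182, 232, 85, 73], [225.2, 268.4])]
at [0.3138 0.3515 0.2177] yaw 1.925 w 0.0574 t 1.9 F [ 0.5 -0.5  0.1]
   [-0.994, 0.126, 0.136, np.float64(-0.001)] rows>= 2 -> [0.351 0.28  0.207]
   [-0.622, 0.077, 0.085, 0.0] rows>= 2 -> [0.374 0.236 0.2  ]
   [0.0, 0.0, 0.994, np.float64(-0.0)] rows>= 2 -> [0.374 0.236 0.121]
   [0.0, 0.0, 0.888, 0.0] rows>= 2 -> [0.374 0.236 0.05 ]
```

>>> {"method": "send_rows", "body": {"targets": [[-0.99,0.126,0.136,0,-0.3],[-0.99,0.126,0.136,0,-0.3],[-0.99,0.126,0.136,0,-0.3]]}}

```text
clock: 2.15
tool_pos: [0.3511, 0.2802, 0.2065]
tool_rot: [-3.141, 0.0, 1.925]
contact_force: [-1.1, 0.2, -1.1]
width: 0.0576
grip_force: 0.0
```

>>> {"method": "send_rows", "body": {"targets": [[-0.626,0.077,0.085,0,-0.3],[-0.626,0.077,0.085,0,-0.3],[-0.626,0.077,0.085,0,-0.3]]}}

```text
clock: 2.45
tool_pos: [0.374, 0.237, 0.2003]
tool_rot: [3.141, -0.001, 1.925]
contact_force: [0.2, -0.1, -0.7]
width: 0.0574
grip_force: 0.0
```

>>> {"method": "send_rows", "body": {"targets": [[0,0,0.99,0,-0.3],[0,0,0.99,0,-0.3],[0,0,0.99,0,-0.3]]}}

```text
clock: 2.75
tool_pos: [0.37, 0.236, 0.117]
tool_rot: [-3.133, 0.0, 1.928]
contact_force: [-0.7, -0.4, -0.4]
width: 0.0573
grip_force: 0.0
```

>>> {"method": "send_rows", "body": {"newtons": 25, "targets": [[0,0,0.45,0,-0.3],[0,0,0.88,0,-0.3],[0,0,0.88,0,-0.3],[0,0,0.88,0,1],[0,0,0.88,0,1],[0,0,0.88,0,1],[0,0,0.88,0,1],[0,0,0.88,0,1],[0,0,0.88,0,1]]}}

```text
clock: 3.65
tool_pos: [0.3742, 0.236, 0.051]
tool_rot: [3.14, -0.0, 1.926]
contact_force: [-0.2, -0.7, 4.7]
width: 0.0154
grip_force: 25.0
```

```bash
python3 - <<'E'
from h import *
s=arm.read_state();p=s["tool_pos"];print(s["width"],s["grip_force"])
# bay
T=loc((.454,-.3542),-.1329,-.045,0);print(T)
y=-.1329 # wing along tray x or y: pick turn small
plan((p[0]+.02,p[1]-.02,.21,1.925),(.455,.05,.21,1.925),(T[0],T[1],.2,-.1329-np.pi/2+np.pi),(T[0],T[1],.056,1.438))
E
```

```text
0.015413071273203013 25.000274763442576
(np.float64(0.4093968196429019), np.float64(-0.34823708946636134))
at [0.3742 0.236  0.051 ] yaw 1.926 w 0.0154 t 3.6 F [-0.2 -0.7  4.7]
   [-0.161, 0.074, -0.994, np.float64(0.0)] rows>= 2 -> [0.384 0.226 0.131]
   [-0.161, 0.074, -0.993, 0.0] rows>= 2 -> [0.394 0.216 0.21 ]
   [-0.994, -0.003, 0.0, np.float64(-0.0)] rows>= 2 -> [0.422 0.141 0.21 ]
   [-0.994, -0.003, 0.0, 0.0] rows>= 2 -> [0.449 0.067 0.21 ]
   [-0.222, -0.001, 0.0, 0.0] rows>= 1 -> [0.455 0.05  0.21 ]
   [-0.994, -0.503, 0.028, np.float64(0.155)] rows>= 4 -> [ 0.445 -0.039  0.208]
   [-0.994, 0.019, 0.025, 0.0] rows>= 2 -> [ 0.436 -0.118  0.206]
   [-0.994, 0.019, 0.025, 0.0] rows>= 2 -> [ 0.427 -0.197  0.204]
   [-0.994, 0.019, 0.025, 0.0] rows>= 2 -> [ 0.418 -0.276  0.202]
   [-0.915, 0.017, 0.023, 0.0] rows>= 2 -> [ 0.409 -0.348  0.2  ]
   [0.0, 0.0, 0.994, np.float64(-0.0)] rows>= 2 -> [ 0.409 -0.348  0.121]
   [0.0, 0.0, 0.806, 0.0] rows>= 2 -> [ 0.409 -0.348  0.056]
```

>>> {"method": "send_rows", "body": {"targets": [[-0.161,0.074,-0.994,0,1],[-0.161,0.074,-0.994,0,1],[-0.161,0.074,-0.994,0,1]]}}

```text
clock: 3.95
tool_pos: [0.3875, 0.2272, 0.1346]
tool_rot: [3.132, -0.001, 1.926]
contact_force: [0.4, -0.2, 0.6]
width: 0.0158
grip_force: 25.0
```

>>> {"method": "send_rows", "body": {"targets": [[-0.161,0.074,-0.994,0,1],[-0.161,0.074,-0.994,0,1],[-0.161,0.074,-0.994,0,1]]}}

```text
clock: 4.25
tool_pos: [0.3967, 0.2167, 0.2134]
tool_rot: [3.133, -0.001, 1.926]
contact_force: [1.2, 1.9, 0.4]
width: 0.0157
grip_force: 25.0
```

>>> {"method": "send_rows", "body": {"targets": [[-0.994,0,0,0,1],[-0.994,0,0,0,1],[-0.994,0,0,0,1]]}}

```text
clock: 4.55
tool_pos: [0.421, 0.1389, 0.2073]
tool_rot: [-3.139, 0.001, 1.923]
contact_force: [-0.2, 0.6, -0.9]
width: 0.0159
grip_force: 25.0
```

>>> {"method": "send_rows", "body": {"targets": [[-0.994,0,0,0,1],[-0.994,0,0,0,1],[-0.994,0,0,0,1]]}}

```text
clock: 4.85
tool_pos: [0.449, 0.0651, 0.2077]
tool_rot: [-3.139, -0.0, 1.923]
contact_force: [0.4, 0.4, -0.8]
width: 0.0155
grip_force: 25.0
```

```bash
python3 - <<'E'
from h import *
plan((.44,.03,.21,3.009),(.4094,-.3482,.2,3.009),(.4094,-.3482,.057,3.009))
E
```

```text
at [0.449  0.0651 0.2077] yaw 1.923 w 0.0155 t 4.8 F [ 0.4  0.4 -0.8]
   [-0.373, -0.257, -0.029, np.float64(-0.346)] rows>= 8 -> [0.44 0.03 0.21]
   [-0.052, -0.994, 0.026, np.float64(-0.0)] rows>= 2 -> [ 0.434 -0.049  0.208]
   [-0.052, -0.994, 0.026, 0.0] rows>= 2 -> [ 0.427 -0.129  0.206]
   [-0.052, -0.994, 0.026, 0.0] rows>= 2 -> [ 0.421 -0.208  0.204]
   [-0.052, -0.994, 0.026, 0.0] rows>= 2 -> [ 0.414 -0.287  0.202]
   [-0.04, -0.762, 0.02, 0.0] rows>= 2 -> [ 0.409 -0.348  0.2  ]
   [0.0, 0.0, 0.994, np.float64(-0.0)] rows>= 2 -> [ 0.409 -0.348  0.121]
   [0.0, 0.0, 0.794, 0.0] rows>= 2 -> [ 0.409 -0.348  0.057]
```

>>> {"method": "send_rows", "body": {"targets": [[-0.373,-0.257,-0.029,-0.346,1],[-0.373,-0.257,-0.029,-0.346,1],[-0.373,-0.257,-0.029,-0.346,1],[-0.373,-0.257,-0.029,-0.346,1],[-0.373,-0.257,-0.029,-0.346,1],[-0.373,-0.257,-0.029,-0.346,1],[-0.373,-0.257,-0.029,-0.346,1],[-0.373,-0.257,-0.029,-0.346,1],[-0.373,-0.257,-0.029,-0.346,1]]}}

```text
clock: 5.75
tool_pos: [0.4392, 0.0329, 0.2103]
tool_rot: [3.141, -0.003, 3.014]
contact_force: [-0.4, 0.1, 0.0]
width: 0.0159
grip_force: 25.0
```

>>> {"method": "send_rows", "body": {"targets": [[-0.052,-0.994,0.026,0,1],[-0.052,-0.994,0.026,0,1]]}}

```text
clock: 5.95
tool_pos: [0.4336, -0.0475, 0.2087]
tool_rot: [-3.141, -0.001, 3.015]
contact_force: [-0.2, -0.5, -0.2]
width: 0.016
grip_force: 25.0
```

>>> {"method": "send_rows", "body": {"targets": [[-0.052,-0.994,0.026,0,1],[-0.052,-0.994,0.026,0,1]]}}

```text
clock: 6.15
tool_pos: [0.4276, -0.1283, 0.2067]
tool_rot: [3.142, -0.001, 3.012]
contact_force: [0.2, 0.1, -0.2]
width: 0.0154
grip_force: 25.0
```

>>> {"method": "send_rows", "body": {"targets": [[-0.052,-0.994,0.026,0,1],[-0.052,-0.994,0.026,0,1]]}}

```text
clock: 6.35
tool_pos: [0.4217, -0.2081, 0.2047]
tool_rot: [3.141, -0.001, 3.011]
contact_force: [1.1, 0.3, -0.1]
width: 0.0157
grip_force: 25.0
```

>>> {"method": "send_rows", "body": {"targets": [[-0.052,-0.994,0.026,0,1],[-0.052,-0.994,0.026,0,1]]}}

```text
clock: 6.55
tool_pos: [0.4158, -0.2877, 0.2025]
tool_rot: [3.141, -0.0, 3.011]
contact_force: [0.9, 0.6, 0.3]
width: 0.0158
grip_force: 25.0
```

>>> {"method": "send_rows", "body": {"targets": [[-0.04,-0.762,0.02,0,1],[-0.04,-0.762,0.02,0,1],[-0.04,-0.762,0.02,0,1],[-0.04,-0.762,0.02,0,1]]}}

```text
clock: 6.95
tool_pos: [0.4114, -0.3454, 0.2009]
tool_rot: [3.14, -0.001, 3.013]
contact_force: [-0.3, 0.9, -0.3]
width: 0.0158
grip_force: 25.0
```

```bash
python3 - <<'E'
from h import *
im=eyes.snapshot("scene");print(blobs(im,"orange")[1])
plan((.4094,-.3482,.057,3.009))
E
```

```text
[(10, [372, 61, 9, 4], [375.7, 62.7]), (24, [415, 60, 9, 14], [418.8, 66.8]), (21, [382, 64, 18, 6], [390.1, 66.6]), (5, [403, 70, 4, 2], [404.4, 70.6]), (294, [119, 253, 19, 26], [127.7, 265.8])]
at [ 0.4115 -0.3451  0.2011] yaw 3.014 w 0.0158 t 7.0 F [-0.5  0.5 -0.8]
   [0.012, -0.023, 0.994, np.float64(0.002)] rows>= 2 -> [ 0.41  -0.347  0.122]
   [0.009, -0.019, 0.807, 0.0] rows>= 2 -> [ 0.409 -0.348  0.057]
```

>>> {"method": "send_rows", "body": {"targets": [[0.012,-0.023,0.5,0,1],[0.012,-0.023,0.994,0,1],[0.012,-0.023,0.994,0,1]]}}

```text
clock: 7.3
tool_pos: [0.4071, -0.3435, 0.1169]
tool_rot: [3.134, -0.009, 3.015]
contact_force: [-0.9, 0.4, -0.4]
width: 0.0161
grip_force: 25.0
```

>>> {"method": "send_rows", "body": {"targets": [[0.009,-0.019,0.4,0,1],[0.009,-0.019,0.7,0,1],[0.009,-0.019,0.8,0,1],[0.009,-0.019,0.8,0,1],[0.009,-0.019,0.8,0,0.1],[0.009,-0.019,0.8,0,0.1],[0.009,-0.019,0.8,0,0.1],[0.009,-0.019,0.8,0,0.1]]}}

```text
clock: 8.1
tool_pos: [0.4099, -0.3505, 0.0593]
tool_rot: [-3.141, 0.001, 3.013]
contact_force: [-0.1, -0.6, 0.0]
width: 0.0399
grip_force: 0.0
```

>>> {"method": "send_rows", "body": {"targets": [[0,0,-0.5,0,0.1],[0,0,-0.99,0,0.1],[0,0,-0.99,0,0.1]]}}

```text
clock: 8.4
tool_pos: [0.4126, -0.3532, 0.1438]
tool_rot: [-3.135, 0.009, 3.013]
contact_force: [0.6, -0.7, 0.4]
width: 0.04
grip_force: 0.0
```

```bash
cat >> h.py <<'E'
B=((.6143,-.1399),-.083)
def clamp(i): # 0..4 purple, i=0 nearest the white
    return loc(*B,0,.06-.04*i)
E
python3 - <<'E'
from h import *
c=clamp(4);print([np.round(clamp(i),4) for i in range(5)])
plan((.43,-.33,.17,3.0586),(*c,.15,3.0586),(*c,.066,3.0586))
E
```

```text
[array([ 0.6193, -0.0801]), array([ 0.616, -0.12 ]), array([ 0.6126, -0.1598]), array([ 0.6093, -0.1997]), array([ 0.606 , -0.2396])]
at [ 0.4126 -0.3532  0.1438] yaw 3.013 w 0.04 t 8.4 F [ 0.6 -0.7  0.4]
   [-0.178, 0.315, -0.327, np.float64(-0.014)] rows>= 1 -> [ 0.43 -0.33  0.17]
   [-0.994, 0.62, 0.118, np.float64(-0.0)] rows>= 2 -> [ 0.513 -0.287  0.161]
   [-0.994, 0.62, 0.118, 0.0] rows>= 2 -> [ 0.597 -0.244  0.151]
   [-0.111, 0.069, 0.013, 0.0] rows>= 1 -> [ 0.606 -0.24   0.15 ]
   [0.0, 0.0, 0.994, np.float64(-0.0)] rows>= 2 -> [ 0.606 -0.24   0.07 ]
   [0.0, 0.0, 0.056, 0.0] rows>= 1 -> [ 0.606 -0.24   0.066]
```

>>> {"method": "send_rows", "body": {"targets": [[-0.178,0.315,-0.327,-0.014,0.1],[-0.178,0.315,-0.327,-0.014,0.1]]}}

```text
clock: 8.6
tool_pos: [0.4293, -0.3269, 0.1668]
tool_rot: [-3.139, 0.005, 3.059]
contact_force: [-1.0, -0.2, 0.3]
width: 0.0394
grip_force: 0.0
```

>>> {"method": "send_rows", "body": {"targets": [[-0.994,0.62,0.1,0,0.5],[-0.994,0.62,0.1,0,0.5],[-0.994,0.62,0.1,0,0.5]]}}

```text
clock: 8.9
tool_pos: [0.513, -0.2824, 0.1543]
tool_rot: [3.141, 0.001, 3.06]
contact_force: [-0.7, -0.4, -0.2]
width: 0.022
grip_force: 0.0
```

>>> {"method": "send_rows", "body": {"targets": [[-0.994,0.62,0.1,0,0.5],[-0.994,0.62,0.1,0,0.5],[-0.994,0.62,0.1,0,0.5],[-0.994,0.62,0.1,0,0.5]]}}

```text
clock: 9.3
tool_pos: [0.5927, -0.2413, 0.146]
tool_rot: [3.142, -0.003, 3.059]
contact_force: [-0.4, -0.3, -0.0]
width: 0.0222
grip_force: 0.0
```

```bash
python3 - <<'E'
from h import *
im=eyes.snapshot("scene");cv2.imwrite("pics/s1.png",im)
print(blobs(im,"orange",50)[1],blobs(im,"teal",300)[1])
cv2.imwrite("pics/s1c.png",cv2.resize(im[150:400,80:380],None,fx=2.4,fy=2.4,interpolation=cv2.INTER_CUBIC))
plan((.606,-.2405,.15,3.0586),(.606,-.2405,.066,3.0586))
E
```

```text
[(102, [368, 60, 56, 14], [397.8, 66.6]), (381, [129, 288, 22, 27], [139.6, 301.8])] [(1467, [247, 165, 45, 50], [266.7, 188.1])]
at [ 0.592  -0.2418  0.1463] yaw 3.058 w 0.0222 t 9.3 F [0.3 0.  0.2]
   [-0.173, 0.031, -0.046, np.float64(-0.0)] rows>= 1 -> [ 0.606 -0.24   0.15 ]
   [0.0, 0.0, 0.994, np.float64(-0.0)] rows>= 2 -> [ 0.606 -0.24   0.07 ]
   [0.0, 0.0, 0.056, 0.0] rows>= 1 -> [ 0.606 -0.24   0.066]
```

View pics/s1c.png

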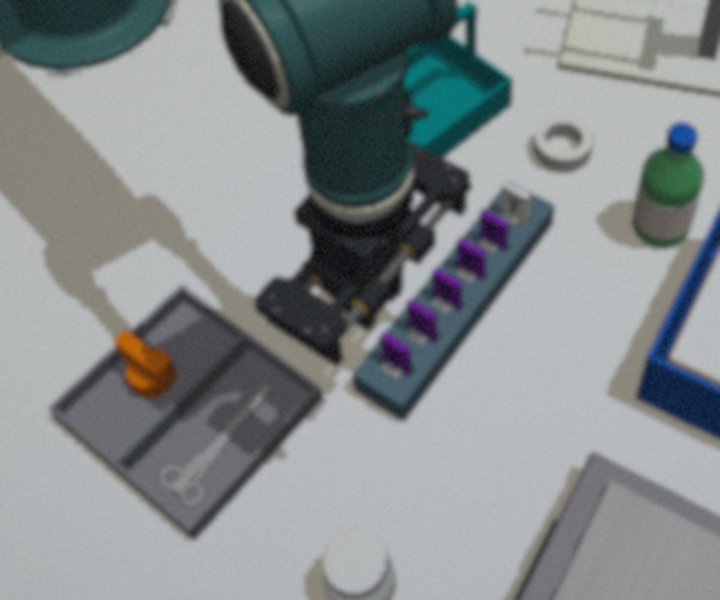

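The remover stands upright in the empty bay, at crop (147,365). The gripper hovers just short of the end clamp at (397,355). Now I grasp it.

>>> {"method": "send_rows", "body": {"targets": [[-0.173,0.025,0,0,0.5],[-0.173,0.025,0,0,0.5],[-0.173,0.025,0,0,0.5],[-0.173,0.025,0.5,0,0.5],[-0.173,0.025,0.85,0,0.5],[-0.173,0.025,1,0,0.5],[-0.173,0.025,1,0,0.5],[-0.173,0.025,1,0,0.5]]}}

```text
clock: 10.15
tool_pos: [0.608, -0.241, 0.0685]
tool_rot: [-3.141, 0.001, 3.057]
contact_force: [0.8, 0.4, 1.0]
width: 0.0221
grip_force: 0.0
```

>>> {"method": "send_rows", "body": {"newtons": 25, "targets": [[0,0,0,0,1],[0,0,0,0,1],[0,0,0,0,1],[0,0,0,0,1],[0,0,0,0,1]]}}

```text
clock: 10.65
tool_pos: [0.6088, -0.2411, 0.0694]
tool_rot: [-3.141, 0.003, 3.057]
contact_force: [0.8, -0.5, 6.0]
width: 0.0079
grip_force: 25.0
```

>>> {"method": "send_rows", "body": {"targets": [[0,0,-0.3,0,1],[0,0,-0.6,0,1],[0,0,-1,0,1],[0,0,-1,0,1]]}}

```text
clock: 11.05
tool_pos: [0.6105, -0.2418, 0.1528]
tool_rot: [-3.139, 0.008, 3.057]
contact_force: [1.2, 0.1, 0.6]
width: 0.0074
grip_force: 25.0
```

```bash
cat >> h.py <<'E'
CAD=[(.4568,.0522),-.272]
E
python3 - <<'E'
from h import *
im=eyes.snapshot("top");cv2.imwrite("pics/t2.png",im)
print(blobs(im,"teal",300)[1],blobs(im,"purple",10)[1])
y=-.272+np.pi
a=loc(*CAD,.033,-.03)
plan((*a,.21,y),(*a,.085,y))
E
```

```text
[(1427, [389, 92, 49, 55], [413.8, 118.6]), (336, [430, 108, 20, 40], [440.2, 127.1]), (669, [372, 203, 28, 58], [384.7, 229.7]), (4158, [182, 232, 85, 73], [224.6, 268.0]), (918, [271, 345, 36, 42], [290.0, 367.5]), (822, [263, 395, 40, 25], [282.3, 408.0])] [(50, [283, 185, 4, 14], [284.5, 191.2]), (51, [301, 186, 4, 14], [302.5, 192.4]), (57, [319, 187, 5, 14], [320.7, 193.3])]
at [ 0.6092 -0.2413  0.1504] yaw 3.057 w 0.0077 t 11.1 F [-0.1 -0.3 -0.2]
   [0.61, 0.994, -0.243, np.float64(0.06)] rows>= 2 -> [ 0.567 -0.158  0.17 ]
   [0.904, 0.994, -0.28, 0.0] rows>= 3 -> [ 0.519 -0.062  0.192]
   [0.719, 0.79, -0.223, 0.0] rows>= 2 -> [0.481 0.014 0.21 ]
   [0.0, 0.0, 0.994, np.float64(-0.0)] rows>= 2 -> [0.481 0.014 0.13 ]
   [0.0, 0.0, 0.569, 0.0] rows>= 1 -> [0.481 0.014 0.085]
```

>>> {"method": "send_rows", "body": {"targets": [[0.61,0.99,-0.243,0.06,1],[0.61,0.99,-0.243,0.06,1],[0.61,0.99,-0.243,0.06,1],[0.61,0.99,-0.243,0.06,1]]}}

```text
clock: 11.5
tool_pos: [0.5646, -0.1567, 0.1657]
tool_rot: [-3.141, -0.002, 2.871]
contact_force: [-0.2, -0.6, 0.2]
width: 0.0079
grip_force: 25.0
```

>>> {"method": "send_rows", "body": {"targets": [[0.904,0.994,-0.28,0,1],[0.904,0.994,-0.28,0,1],[0.904,0.994,-0.28,0,1]]}}

```text
clock: 11.8
tool_pos: [0.516, -0.0595, 0.189]
tool_rot: [3.141, -0.002, 2.87]
contact_force: [0.0, -0.1, -0.4]
width: 0.0081
grip_force: 25.0
```

>>> {"method": "send_rows", "body": {"targets": [[0.72,0.79,-0.223,0,1],[0.72,0.79,-0.223,0,1],[0.72,0.79,-0.223,0,1],[0.72,0.79,-0.223,0,1]]}}

```text
clock: 12.2
tool_pos: [0.4797, 0.0144, 0.2071]
tool_rot: [-3.141, 0.001, 2.87]
contact_force: [0.6, -0.9, 0.0]
width: 0.008
grip_force: 25.0
```

```bash
python3 - <<'E'
from h import *
im=eyes.snapshot("scene");print(blobs(im,"teal",300)[1],blobs(im,"purple",10)[1])
y=-.272+np.pi
a=loc(*CAD,.033,-.025)
plan((*a,.208,y),(*a,.081,y))
E
```

```text
[(2616, [219, 152, 73, 72], [255.7, 191.2])] [(107, [249, 151, 9, 22], [253.7, 162.3]), (122, [280, 238, 12, 16], [285.6, 244.7]), (124, [271, 250, 11, 15], [276.1, 256.7]), (127, [261, 262, 11, 16], [266.1, 269.3]), (129, [250, 275, 12, 17], [255.9, 282.4])]
at [0.4797 0.0139 0.2069] yaw 2.869 w 0.0077 t 12.2 F [ 0.  -0.9  1.1]
   [-0.008, 0.071, -0.014, np.float64(-0.0)] rows>= 1 -> [0.482 0.019 0.208]
   [0.0, 0.0, 0.994, np.float64(-0.0)] rows>= 2 -> [0.482 0.019 0.128]
   [0.0, 0.0, 0.594, 0.0] rows>= 1 -> [0.482 0.019 0.081]
```

>>> {"method": "send_rows", "body": {"targets": [[-0.008,0.071,0.4,0,1],[-0.008,0.071,0.99,0,1],[-0.008,0.071,0.99,0,1],[-0.008,0.071,0.99,0,1]]}}

```text
clock: 12.65
tool_pos: [0.4805, 0.0191, 0.1271]
tool_rot: [-3.14, -0.004, 2.867]
contact_force: [0.7, 0.5, 0.1]
width: 0.0079
grip_force: 25.0
```

>>> {"method": "send_rows", "body": {"targets": [[0,0,0.3,0,1],[0,0,0.56,0,1],[0,0,0.56,0,1],[0,0,0.56,0,1],[0,0,0.56,0,0.3],[0,0,0.56,0,0.3],[0,0,0.56,0,0.3],[0,0,0.56,0,0.3]]}}

```text
clock: 13.45
tool_pos: [0.4815, 0.0202, 0.0839]
tool_rot: [3.141, 0.001, 2.869]
contact_force: [-0.0, 0.4, 0.2]
width: 0.0308
grip_force: 0.0
```

>>> {"method": "send_rows", "body": {"targets": [[0,0,-0.3,0,0.3],[0,0,-0.95,0,0.3],[0,0,-0.95,0,0.3]]}}

```text
clock: 13.75
tool_pos: [0.4855, 0.0203, 0.1656]
tool_rot: [3.139, 0.011, 2.869]
contact_force: [1.3, -0.3, 0.3]
width: 0.0309
grip_force: 0.0
```

```bash
python3 - <<'E'
from h import *
im=eyes.snapshot("scene");print(blobs(im,"teal",300)[1],blobs(im,"purple",10)[1])
cv2.imwrite("pics/s2c.png",cv2.resize(im[120:330,180:400],None,fx=2.8,fy=2.8,interpolation=cv2.INTER_CUBIC))
c=np.array(clamp(3))+[.001,-.001]
plan((.52,-.06,.19,3.0586),(*c,.145,3.0586))
E
```

```text
[(2347, [219, 162, 73, 62], [255.1, 192.0])] [(96, [253, 190, 8, 17], [256.1, 197.9]), (118, [280, 238, 12, 15], [285.7, 244.6]), (126, [270, 250, 12, 16], [276.1, 256.8]), (127, [261, 262, 11, 16], [266.1, 269.3]), (128, [250, 275, 12, 17], [255.8, 282.4])]
at [0.4842 0.0203 0.1635] yaw 2.869 w 0.0312 t 13.8 F [ 0.5 -0.9 -0.5]
   [-0.701, -0.846, -0.331, np.float64(-0.06)] rows>= 2 -> [ 0.52 -0.06  0.19]
   [-0.761, -0.994, 0.337, np.float64(-0.0)] rows>= 3 -> [ 0.574 -0.144  0.163]
   [-0.51, -0.665, 0.226, 0.0] rows>= 2 -> [ 0.61  -0.201  0.145]
```

View pics/s2c.png

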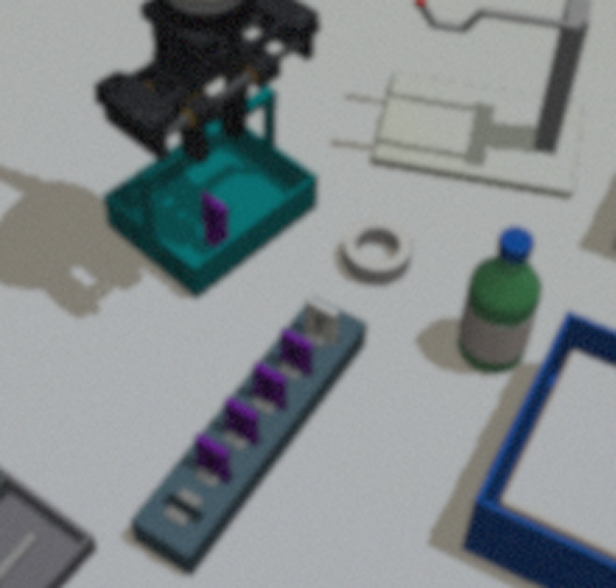

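The first clamp stands upright in the caddy, at crop (214,218), and the board's end slot is empty. A standing clamp would reach hook height, so I'll tip it inward with a finger.

>>> {"method": "send_rows", "body": {"targets": [[0,0,0.5,0,0.3],[0,0,0.99,0,0.3],[0,0,1,0,0.3],[0,0,1,0,0.3],[0,0.12,1,0,0.3],[0,0.25,1,0,0.3],[0,0.25,1,0,0.3]]}}

```text
clock: 14.5
tool_pos: [0.4872, 0.0408, 0.0799]
tool_rot: [3.141, 0.001, 2.87]
contact_force: [-0.7, 0.9, -0.6]
width: 0.0311
grip_force: 0.4
```

>>> {"method": "send_rows", "body": {"targets": [[0,0,-0.3,0,0.3],[0,0,-0.98,0,0.3],[0,0,-0.98,0,0.3],[0,0,-0.98,0,0.3]]}}

```text
clock: 14.9
tool_pos: [0.4882, 0.0398, 0.1601]
tool_rot: [3.14, 0.005, 2.869]
contact_force: [0.1, -0.9, -0.7]
width: 0.0312
grip_force: 0.0
```

```bash
python3 - <<'E'
from h import *
im=eyes.snapshot("scene");print(blobs(im,"teal",300)[1],blobs(im,"purple",10)[1])
c=np.array(clamp(3))+[.001,-.001]
plan((.52,-.06,.19,3.0586),(*c,.147,3.0586))
E
```

```text
[(2397, [218, 151, 74, 73], [254.7, 191.0])] [(99, [256, 191, 19, 15], [264.9, 197.9]), (123, [280, 238, 12, 16], [285.6, 244.7]), (125, [271, 250, 11, 16], [276.1, 256.8]), (127, [261, 262, 11, 16], [266.1, 269.3]), (127, [250, 275, 12, 17], [255.7, 282.4])]
at [0.4868 0.0397 0.1583] yaw 2.869 w 0.0309 t 14.9 F [ 0.  -0.3 -0. ]
   [-0.671, -0.994, -0.362, np.float64(-0.06)] rows>= 3 -> [ 0.517 -0.051  0.187]
   [-0.045, -0.105, -0.035, 0.0] rows>= 1 -> [ 0.52 -0.06  0.19]
   [-0.761, -0.994, 0.322, np.float64(-0.0)] rows>= 3 -> [ 0.574 -0.144  0.164]
   [-0.51, -0.665, 0.216, 0.0] rows>= 2 -> [ 0.61  -0.201  0.147]
```

>>> {"method": "send_rows", "body": {"targets": [[-0.671,-0.994,-0.362,-0.06,0.3],[-0.671,-0.994,-0.362,-0.06,0.3],[-0.671,-0.994,-0.362,-0.06,0.3],[-0.671,-0.994,-0.362,-0.06,0.3]]}}

```text
clock: 15.35
tool_pos: [0.5161, -0.0524, 0.1852]
tool_rot: [3.141, -0.002, 3.054]
contact_force: [-0.0, 0.7, -0.7]
width: 0.0308
grip_force: 0.0
```

>>> {"method": "send_rows", "body": {"targets": [[-0.77,-0.994,0.28,0,0.5],[-0.77,-0.994,0.28,0,0.5],[-0.77,-0.994,0.28,0,0.5]]}}

```text
clock: 15.65
tool_pos: [0.5715, -0.1376, 0.1606]
tool_rot: [3.142, -0.004, 3.055]
contact_force: [-0.8, 0.5, 0.2]
width: 0.0223
grip_force: 0.0
```

>>> {"method": "send_rows", "body": {"targets": [[-0.54,-0.77,0.22,0,0.5],[-0.54,-0.77,0.22,0,0.5],[-0.54,-0.77,0.22,0,0.5],[-0.54,-0.77,0.22,0,0.5]]}}

```text
clock: 16.05
tool_pos: [0.6078, -0.1991, 0.1448]
tool_rot: [3.14, -0.004, 3.057]
contact_force: [-0.8, 0.7, 0.0]
width: 0.0221
grip_force: 0.0
```

```bash
python3 - <<'E'
from h import *
c=np.array(clamp(3))+[.001,-.001]
plan((*c,.068,3.0586))
E
```

```text
at [ 0.6078 -0.1991  0.1448] yaw 3.057 w 0.0221 t 16.1 F [-0.8  0.7  0. ]
   [-0.033, -0.017, 0.96, np.float64(-0.0)] rows>= 2 -> [ 0.61  -0.201  0.068]
```

>>> {"method": "send_rows", "body": {"newtons": 25, "targets": [[-0.033,-0.017,0.5,0,0.5],[-0.033,-0.017,0.85,0,0.5],[-0.033,-0.017,0.97,0,0.5],[-0.033,-0.017,0.97,0,0.5],[-0.033,-0.017,0.97,0,0.5],[-0.033,-0.017,0.97,0,1],[-0.033,-0.017,0.97,0,1],[-0.033,-0.017,0.97,0,1],[-0.033,-0.017,0.97,0,1],[-0.033,-0.017,0.97,0,1]]}}

```text
clock: 17.05
tool_pos: [0.6131, -0.2019, 0.0709]
tool_rot: [3.14, 0.003, 3.057]
contact_force: [0.4, 5.5, 6.6]
width: 0.008
grip_force: 25.0
```

>>> {"method": "send_rows", "body": {"targets": [[0,0,-0.3,0,1],[0,0,-0.6,0,1],[0,0,-1,0,1],[0,0,-1,0,1]]}}

```text
clock: 17.45
tool_pos: [0.615, -0.2044, 0.1548]
tool_rot: [-3.138, 0.009, 3.057]
contact_force: [0.6, -0.1, 0.7]
width: 0.0075
grip_force: 25.0
```

```bash
python3 - <<'E'
from h import *
im=eyes.snapshot("scene");print(blobs(im,"teal",300)[1],blobs(im,"purple",10)[1])
y=-.272+np.pi
a=loc(*CAD,-.033,-.025)
plan((*a,.208,y),(*a,.081,y))
E
```

```text
[(358, [270, 168, 22, 34], [281.1, 186.7])] [(11, [272, 190, 3, 5], [272.7, 192.3]), (125, [280, 238, 12, 16], [285.5, 244.7]), (129, [271, 249, 11, 17], [276.0, 256.7]), (205, [250, 262, 22, 17], [262.6, 270.4])]
at [ 0.6138 -0.2038  0.1523] yaw 3.057 w 0.008 t 17.5 F [ 0.3  0.  -0.7]
   [0.956, 0.994, -0.247, np.float64(0.06)] rows>= 3 -> [ 0.544 -0.118  0.172]
   [0.994, 0.705, -0.219, 0.0] rows>= 2 -> [ 0.483 -0.042  0.19 ]
   [0.994, 0.705, -0.219, 0.0] rows>= 2 -> [0.421 0.033 0.207]
   [0.05, 0.035, -0.011, 0.0] rows>= 1 -> [0.418 0.037 0.208]
   [0.0, 0.0, 0.994, np.float64(-0.0)] rows>= 2 -> [0.418 0.037 0.128]
   [0.0, 0.0, 0.594, 0.0] rows>= 1 -> [0.418 0.037 0.081]
```

>>> {"method": "send_rows", "body": {"targets": [[0.956,0.994,-0.3,0.06,1],[0.956,0.994,-0.3,0.06,1],[0.956,0.994,-0.3,0.06,1],[0.956,0.994,-0.3,0.06,1]]}}

```text
clock: 17.9
tool_pos: [0.5407, -0.1158, 0.1722]
tool_rot: [-3.141, -0.001, 2.871]
contact_force: [0.4, -0.4, 0.2]
width: 0.0078
grip_force: 25.0
```

>>> {"method": "send_rows", "body": {"targets": [[0.994,0.705,-0.25,0,1],[0.994,0.705,-0.25,0,1],[0.994,0.705,-0.25,0,1]]}}

```text
clock: 18.2
tool_pos: [0.4789, -0.0393, 0.1928]
tool_rot: [3.141, -0.002, 2.871]
contact_force: [-0.1, -0.0, 0.2]
width: 0.0076
grip_force: 25.0
```

>>> {"method": "send_rows", "body": {"targets": [[1,0.74,-0.2,0,1],[1,0.74,-0.2,0,1],[1,0.74,-0.2,0,1],[1,0.74,-0.2,0,1]]}}

```text
clock: 18.6
tool_pos: [0.4209, 0.0371, 0.2092]
tool_rot: [-3.141, 0.002, 2.871]
contact_force: [0.5, -0.8, -0.2]
width: 0.008
grip_force: 25.0
```

```bash
python3 - <<'E'
from h import *
im=eyes.snapshot("scene");print(blobs(im,"teal",300)[1],blobs(im,"purple",10)[1])
y=-.272+np.pi
a=loc(*CAD,-.033,-.025)
plan((*a,.135,y),(*a,.081,y))
E
```

```text
[(2511, [218, 152, 74, 72], [254.6, 190.0])] [(87, [233, 136, 8, 22], [237.1, 146.9]), (99, [256, 191, 19, 15], [264.8, 198.0]), (121, [280, 238, 12, 15], [285.6, 244.7]), (124, [271, 250, 11, 16], [276.1, 256.8]), (124, [261, 262, 11, 17], [266.2, 269.3])]
at [0.4212 0.0366 0.2091] yaw 2.87 w 0.0079 t 18.6 F [-0.6  0.   0.6]
   [0.036, -0.005, 0.926, np.float64(-0.0)] rows>= 2 -> [0.418 0.037 0.135]
   [0.0, 0.0, 0.675, np.float64(-0.0)] rows>= 2 -> [0.418 0.037 0.081]
```

>>> {"method": "send_rows", "body": {"targets": [[0.036,-0.005,0.4,0,1],[0.036,-0.005,0.926,0,1],[0.036,-0.005,0.926,0,1],[0.036,-0.005,0.926,0,1]]}}

```text
clock: 19.05
tool_pos: [0.417, 0.0367, 0.1344]
tool_rot: [-3.14, -0.003, 2.867]
contact_force: [0.3, -0.9, -0.3]
width: 0.0078
grip_force: 25.0
```

>>> {"method": "send_rows", "body": {"targets": [[0,0,0.35,0,1],[0,0,0.66,0,1],[0,0,0.66,0,1],[0,0,0.66,0,1],[0,0,0.66,0,0.3],[0,0,0.68,0,0.3],[0,0,0.68,0,0.3],[0,0,0.68,0,0.3],[0,0.12,0.68,0,0.3],[0,0.25,0.68,0,0.3],[0,0.25,0.68,0,0.3]]}}

```text
clock: 20.15
tool_pos: [0.4229, 0.0583, 0.0807]
tool_rot: [3.141, 0.001, 2.87]
contact_force: [-0.1, -0.4, -0.0]
width: 0.0307
grip_force: 0.1
```

>>> {"method": "send_rows", "body": {"targets": [[0,0,-0.3,0,0.3],[0,0,-0.98,0,0.3],[0,0,-0.98,0,0.3],[0,0,-0.98,0,0.3]]}}

```text
clock: 20.55
tool_pos: [0.4239, 0.0574, 0.1608]
tool_rot: [3.14, 0.004, 2.869]
contact_force: [-1.0, -0.0, 0.7]
width: 0.0308
grip_force: 0.0
```

```bash
python3 - <<'E'
from h import *
im=eyes.snapshot("scene");print(blobs(im,"teal",300)[1],blobs(im,"purple",10)[1])
c=np.array(clamp(2))+[.001,0]
plan((.5,-.045,.185,3.0586),(*c,.145,3.0586))
E
```

```text
[(2240, [218, 152, 74, 72], [255.3, 190.5])] [(171, [239, 179, 22, 16], [249.2, 186.5]), (99, [256, 191, 19, 15], [264.8, 197.9]), (120, [280, 238, 12, 15], [285.6, 244.6]), (125, [271, 250, 11, 16], [276.1, 256.8]), (123, [261, 262, 11, 16], [266.2, 269.2])]
at [0.4225 0.0572 0.1591] yaw 2.869 w 0.0311 t 20.6 F [-0.5  0.4 -0. ]
   [-0.994, -0.755, -0.252, np.float64(-0.06)] rows>= 3 -> [ 0.483 -0.022  0.179]
   [-0.238, -0.265, -0.072, 0.0] rows>= 1 -> [ 0.5   -0.045  0.185]
   [-0.994, -0.85, 0.324, np.float64(-0.0)] rows>= 3 -> [ 0.574 -0.119  0.159]
   [-0.541, -0.463, 0.176, 0.0] rows>= 2 -> [ 0.614 -0.16   0.145]
```

>>> {"method": "send_rows", "body": {"targets": [[-0.994,-0.755,-0.252,-0.06,0.3],[-0.994,-0.755,-0.252,-0.06,0.3],[-0.994,-0.755,-0.252,-0.06,0.3],[-0.994,-0.755,-0.252,-0.06,0.3]]}}

```text
clock: 21.0
tool_pos: [0.4821, -0.0233, 0.1774]
tool_rot: [3.141, -0.003, 3.054]
contact_force: [-0.6, 0.2, -0.6]
width: 0.031
grip_force: 0.0
```

>>> {"method": "send_rows", "body": {"targets": [[-0.89,-0.79,0.21,0,0.5],[-0.89,-0.79,0.21,0,0.5],[-0.89,-0.79,0.21,0,0.5]]}}

```text
clock: 21.3
tool_pos: [0.5488, -0.0929, 0.1592]
tool_rot: [-3.141, -0.003, 3.055]
contact_force: [-0.3, 1.2, -0.6]
width: 0.0222
grip_force: 0.0
```

>>> {"method": "send_rows", "body": {"targets": [[-0.89,-0.79,0.21,0,0.5],[-0.89,-0.79,0.21,0,0.5],[-0.89,-0.79,0.21,0,0.5],[-0.89,-0.79,0.21,0,0.5]]}}

```text
clock: 21.7
tool_pos: [0.612, -0.1589, 0.1433]
tool_rot: [3.14, -0.005, 3.057]
contact_force: [0.6, 0.3, -1.0]
width: 0.0222
grip_force: 0.0
```

```bash
python3 - <<'E'
from h import *
c=np.array(clamp(2))+[0,0]
plan((*c,.068,3.0586))
E
```

```text
at [ 0.612  -0.1589  0.1433] yaw 3.057 w 0.0222 t 21.7 F [ 0.6  0.3 -1. ]
   [-0.008, -0.01, 0.941, np.float64(-0.001)] rows>= 2 -> [ 0.613 -0.16   0.068]
```

>>> {"method": "send_rows", "body": {"newtons": 25, "targets": [[0.01,0.01,0.5,0,0.5],[0.01,0.01,0.85,0,0.5],[0.01,0.01,0.97,0,0.5],[0.01,0.01,0.97,0,0.5],[0.01,0.01,0.97,0,0.5],[0.01,0.01,0.97,0,1],[0.01,0.01,0.97,0,1],[0.01,0.01,0.97,0,1],[0.01,0.01,0.97,0,1],[0.01,0.01,0.97,0,1]]}}

```text
clock: 22.7
tool_pos: [0.6144, -0.16, 0.0699]
tool_rot: [-3.141, 0.003, 3.057]
contact_force: [-1.3, 1.1, 6.6]
width: 0.0079
grip_force: 25.0
```

>>> {"method": "send_rows", "body": {"targets": [[0,0,-0.3,0,1],[0,0,-0.6,0,1],[0,0,-1,0,1],[0,0,-1,0,1]]}}

```text
clock: 23.1
tool_pos: [0.6165, -0.1608, 0.1535]
tool_rot: [-3.14, 0.009, 3.057]
contact_force: [1.2, -0.1, 0.8]
width: 0.0075
grip_force: 25.0
```

```bash
python3 - <<'E'
from h import *
im=eyes.snapshot("top");print(blobs(im,"teal",2000)[1],blobs(im,"purple",10)[1])
y=-.272+np.pi
a=loc(*CAD,.033,.032)
plan((*a,.208,y),(*a,.081,y))
E
```

```text
[(15586, [182, 199, 152, 214], [273.4, 305.2])] [(352, [210, 245, 30, 18], [224.7, 253.5]), (344, [203, 274, 30, 18], [217.2, 282.8])]
at [ 0.6152 -0.1604  0.1511] yaw 3.057 w 0.0073 t 23.1 F [-0.1 -0.3 -0.6]
   [0.61, 0.994, -0.253, np.float64(0.06)] rows>= 2 -> [ 0.573 -0.077  0.171]
   [0.904, 0.994, -0.291, 0.0] rows>= 3 -> [0.525 0.019 0.195]
   [0.52, 0.571, -0.167, 0.0] rows>= 2 -> [0.497 0.074 0.208]
   [0.0, 0.0, 0.994, np.float64(-0.0)] rows>= 2 -> [0.497 0.074 0.128]
   [0.0, 0.0, 0.594, 0.0] rows>= 1 -> [0.497 0.074 0.081]
```

>>> {"method": "send_rows", "body": {"targets": [[0.61,0.994,-0.3,0.06,1],[0.61,0.994,-0.3,0.06,1],[0.61,0.994,-0.3,0.06,1],[0.61,0.994,-0.3,0.06,1]]}}

```text
clock: 23.55
tool_pos: [0.5705, -0.0757, 0.171]
tool_rot: [-3.141, -0.001, 2.871]
contact_force: [0.1, 0.2, -0.8]
width: 0.0077
grip_force: 25.0
```

>>> {"method": "send_rows", "body": {"targets": [[0.904,0.994,-0.3,0,1],[0.904,0.994,-0.3,0,1],[0.904,0.994,-0.3,0,1]]}}

```text
clock: 23.85
tool_pos: [0.5218, 0.0216, 0.1956]
tool_rot: [3.141, -0.001, 2.87]
contact_force: [1.1, -0.4, -0.8]
width: 0.0079
grip_force: 25.0
```

>>> {"method": "send_rows", "body": {"targets": [[0.52,0.571,-0.15,0,1],[0.52,0.571,-0.15,0,1],[0.52,0.571,-0.15,0,1],[0.52,0.571,-0.15,0,1]]}}

```text
clock: 24.25
tool_pos: [0.4958, 0.074, 0.2073]
tool_rot: [-3.141, 0.0, 2.869]
contact_force: [-0.7, -0.2, -0.6]
width: 0.0078
grip_force: 25.0
```

```bash
python3 - <<'E'
from h import *
im=eyes.snapshot("scene");print(blobs(im,"teal",300)[1],blobs(im,"purple",10)[1])
y=-.272+np.pi
a=loc(*CAD,.033,.032)
plan((*a,.135,y),(*a,.081,y))
E
```

```text
[(2164, [219, 158, 73, 66], [255.0, 191.4])] [(107, [268, 138, 9, 23], [272.6, 149.6]), (175, [239, 179, 22, 16], [249.4, 186.5]), (97, [256, 191, 19, 15], [264.9, 197.9]), (120, [280, 238, 12, 16], [285.7, 244.6]), (125, [270, 250, 12, 16], [276.0, 256.8])]
at [0.4959 0.0737 0.2073] yaw 2.868 w 0.0078 t 24.3 F [ 0.6  0.1 -1.1]
   [-0.014, 0.01, 0.904, np.float64(-0.0)] rows>= 2 -> [0.497 0.074 0.135]
   [0.0, 0.0, 0.675, np.float64(-0.0)] rows>= 2 -> [0.497 0.074 0.081]
```

>>> {"method": "send_rows", "body": {"targets": [[-0.014,0.01,0.4,0,1],[-0.014,0.01,0.904,0,1],[-0.014,0.01,0.904,0,1],[-0.014,0.01,0.904,0,1]]}}

```text
clock: 24.7
tool_pos: [0.4961, 0.0743, 0.1348]
tool_rot: [-3.14, -0.003, 2.867]
contact_force: [0.1, 0.5, 0.3]
width: 0.0082
grip_force: 25.0
```

>>> {"method": "send_rows", "body": {"targets": [[0,0,0.35,0,1],[0,0,0.66,0,1],[0,0,0.66,0,1],[0,0,0.66,0,1],[0,0,0.66,0,0.3],[0,0,0.68,0,0.3],[0,0,0.68,0,0.3],[0,0,0.68,0,0.3],[0,-0.12,0.68,0,0.3],[0,-0.25,0.68,0,0.3],[0,-0.25,0.68,0,0.3]]}}

```text
clock: 25.8
tool_pos: [0.4903, 0.0549, 0.081]
tool_rot: [-3.141, -0.001, 2.868]
contact_force: [-0.1, 0.7, -0.4]
width: 0.031
grip_force: 0.0
```

>>> {"method": "send_rows", "body": {"targets": [[0,0,-0.3,0,0.3],[0,0,-0.98,0,0.3],[0,0,-0.98,0,0.3],[0,0,-0.98,0,0.3]]}}

```text
clock: 26.2
tool_pos: [0.4927, 0.0561, 0.1616]
tool_rot: [3.14, 0.004, 2.868]
contact_force: [-0.6, 0.4, -0.4]
width: 0.031
grip_force: 0.0
```

```bash
python3 - <<'E'
from h import *
im=eyes.snapshot("scene");print(blobs(im,"teal",300)[1],blobs(im,"purple",10)[1])
c=np.array(clamp(1))+[.001,0]
plan((.53,-.03,.185,3.0586),(*c,.145,3.0586))
E
```

```text
[(2046, [218, 155, 74, 69], [254.9, 191.5])] [(178, [239, 179, 22, 16], [249.3, 186.5]), (156, [252, 191, 23, 17], [262.7, 198.8]), (117, [280, 238, 12, 15], [285.6, 244.6]), (127, [270, 250, 12, 16], [276.1, 256.9])]
at [0.4912 0.056  0.1598] yaw 2.868 w 0.0309 t 26.2 F [-0.3  0.8 -0.5]
   [-0.757, -0.905, -0.315, np.float64(-0.061)] rows>= 2 -> [ 0.53  -0.03   0.185]
   [-0.994, -0.871, 0.422, np.float64(-0.0)] rows>= 3 -> [ 0.603 -0.106  0.151]
   [-0.183, -0.16, 0.078, 0.0] rows>= 1 -> [ 0.617 -0.12   0.145]
```

>>> {"method": "send_rows", "body": {"targets": [[-0.757,-0.905,-0.315,-0.061,0.3],[-0.757,-0.905,-0.315,-0.061,0.3],[-0.757,-0.905,-0.315,-0.061,0.3],[-0.757,-0.905,-0.315,-0.061,0.3]]}}

```text
clock: 26.65
tool_pos: [0.5291, -0.0307, 0.183]
tool_rot: [3.141, -0.003, 3.057]
contact_force: [-0.0, 0.2, 0.0]
width: 0.0309
grip_force: 0.0
```

>>> {"method": "send_rows", "body": {"targets": [[-0.59,-0.515,0.24,0,0.5],[-0.59,-0.515,0.24,0,0.5],[-0.59,-0.515,0.24,0,0.5]]}}

```text
clock: 26.95
tool_pos: [0.5727, -0.0746, 0.1628]
tool_rot: [3.141, -0.005, 3.059]
contact_force: [0.4, 0.2, -0.0]
width: 0.0224
grip_force: 0.0
```

>>> {"method": "send_rows", "body": {"targets": [[-0.59,-0.515,0.24,0,0.5],[-0.59,-0.515,0.24,0,0.5],[-0.59,-0.515,0.24,0,0.5],[-0.59,-0.515,0.24,0,0.5]]}}

```text
clock: 27.35
tool_pos: [0.6161, -0.1183, 0.1459]
tool_rot: [3.141, -0.002, 3.06]
contact_force: [0.2, 0.6, -0.2]
width: 0.0223
grip_force: 0.0
```

```bash
python3 - <<'E'
from h import *
c=np.array(clamp(1))+[0,0]
plan((*c,.068,3.0586))
E
```

```text
at [ 0.6161 -0.1183  0.1459] yaw 3.06 w 0.0223 t 27.4 F [ 0.2  0.6 -0.2]
   [0.001, -0.021, 0.973, np.float64(0.001)] rows>= 2 -> [ 0.616 -0.12   0.068]
```

>>> {"method": "send_rows", "body": {"newtons": 25, "targets": [[0.01,0,0.5,0,0.5],[0.01,0,0.85,0,0.5],[0.01,0,0.99,0,0.5],[0.01,0,0.99,0,0.5],[0.01,0,0.99,0,0.5],[0.01,0,0.99,0,1],[0.01,0,0.99,0,1],[0.01,0,0.99,0,1],[0.01,0,0.99,0,1],[0.01,0,0.99,0,1]]}}

```text
clock: 28.35
tool_pos: [0.6179, -0.1198, 0.0691]
tool_rot: [-3.141, 0.003, 3.06]
contact_force: [-0.2, 0.9, 7.1]
width: 0.0081
grip_force: 25.0
```

>>> {"method": "send_rows", "body": {"targets": [[0,0,-0.3,0,1],[0,0,-0.6,0,1],[0,0,-1,0,1],[0,0,-1,0,1]]}}

```text
clock: 28.75
tool_pos: [0.6199, -0.1205, 0.1526]
tool_rot: [-3.14, 0.009, 3.06]
contact_force: [0.5, -0.4, 0.8]
width: 0.0078
grip_force: 25.0
```

```bash
python3 - <<'E'
from h import *
im=eyes.snapshot("top");print(blobs(im,"teal",2000)[1],blobs(im,"purple",10)[1])
y=-.272+np.pi
a=loc(*CAD,-.033,.032)
plan((*a,.208,y),(*a,.081,y))
E
```

```text
[(16462, [182, 199, 137, 221], [261.8, 312.9])] [(401, [210, 245, 33, 18], [226.2, 253.3]), (349, [203, 274, 30, 19], [217.4, 282.8])]
at [ 0.6186 -0.1202  0.1502] yaw 3.06 w 0.0075 t 28.8 F [-0.3  0.4 -0.3]
   [0.994, 0.968, -0.285, np.float64(0.061)] rows>= 3 -> [ 0.546 -0.037  0.173]
   [0.994, 0.653, -0.244, 0.0] rows>= 2 -> [0.483 0.035 0.193]
   [0.786, 0.517, -0.193, 0.0] rows>= 2 -> [0.434 0.092 0.208]
   [0.0, 0.0, 0.994, np.float64(-0.0)] rows>= 2 -> [0.434 0.092 0.128]
   [0.0, 0.0, 0.594, 0.0] rows>= 1 -> [0.434 0.092 0.081]
```

>>> {"method": "send_rows", "body": {"targets": [[0.994,0.968,-0.45,0.061,1],[0.994,0.968,-0.45,0.061,1],[0.994,0.968,-0.45,0.061,1],[0.994,0.968,-0.45,0.061,1]]}}

```text
clock: 29.2
tool_pos: [0.5421, -0.0346, 0.1827]
tool_rot: [-3.141, -0.001, 2.872]
contact_force: [1.2, -0.3, -0.5]
width: 0.0079
grip_force: 25.0
```

>>> {"method": "send_rows", "body": {"targets": [[0.994,0.653,-0.27,0,1],[0.994,0.653,-0.27,0,1],[0.994,0.653,-0.27,0,1]]}}

```text
clock: 29.5
tool_pos: [0.4793, 0.0377, 0.2045]
tool_rot: [3.141, -0.001, 2.872]
contact_force: [-0.0, -0.4, -1.4]
width: 0.0078
grip_force: 25.0
```

>>> {"method": "send_rows", "body": {"targets": [[0.786,0.517,0,0,1],[0.786,0.517,0,0,1],[0.786,0.517,0,0,1],[0.786,0.517,0,0,1]]}}

```text
clock: 29.9
tool_pos: [0.4327, 0.0919, 0.2043]
tool_rot: [-3.141, 0.001, 2.87]
contact_force: [-0.3, 0.5, 0.3]
width: 0.0076
grip_force: 25.0
```

```bash
python3 - <<'E'
from h import *
im=eyes.snapshot("scene");print(blobs(im,"teal",300)[1],blobs(im,"purple",10)[1])
y=-.272+np.pi
a=loc(*CAD,-.033,.032)
plan((*a,.135,y),(*a,.081,y))
E
```

```text
[(2171, [218, 152, 74, 72], [255.2, 190.1])] [(88, [249, 126, 8, 21], [253.4, 136.6]), (174, [239, 179, 22, 16], [249.1, 186.4]), (150, [252, 191, 23, 17], [262.7, 199.0]), (121, [280, 238, 12, 16], [285.7, 244.7])]
at [0.4329 0.0917 0.2045] yaw 2.869 w 0.0077 t 29.9 F [-0.1 -0.4 -0.1]
   [-0.008, 0.005, 0.869, np.float64(-0.0)] rows>= 2 -> [0.434 0.092 0.135]
   [0.0, 0.0, 0.675, np.float64(-0.0)] rows>= 2 -> [0.434 0.092 0.081]
```

>>> {"method": "send_rows", "body": {"targets": [[-0.008,0.005,0.4,0,1],[-0.008,0.005,0.869,0,1],[-0.008,0.005,0.869,0,1],[-0.008,0.005,0.869,0,1]]}}

```text
clock: 30.35
tool_pos: [0.4326, 0.0918, 0.1349]
tool_rot: [-3.14, -0.002, 2.868]
contact_force: [-0.4, 0.7, 0.1]
width: 0.008
grip_force: 25.0
```

>>> {"method": "send_rows", "body": {"targets": [[0,0,0.35,0,1],[0,0,0.66,0,1],[0,0,0.66,0,1],[0,0,0.66,0,1],[0,0,0.66,0,0.3],[0,0,0.68,0,0.3],[0,0,0.68,0,0.3],[0,0,0.68,0,0.3],[0,-0.12,0.68,0,0.3],[0,-0.25,0.68,0,0.3],[0,-0.25,0.68,0,0.3]]}}

```text
clock: 31.45
tool_pos: [0.4261, 0.0723, 0.0806]
tool_rot: [-3.141, -0.001, 2.868]
contact_force: [0.6, 0.2, -0.3]
width: 0.0307
grip_force: 0.1
```

>>> {"method": "send_rows", "body": {"targets": [[0,0,-0.3,0,0.3],[0,0,-0.98,0,0.3],[0,0,-0.98,0,0.3],[0,0,-0.98,0,0.3]]}}

```text
clock: 31.85
tool_pos: [0.4285, 0.0735, 0.1611]
tool_rot: [3.14, 0.004, 2.868]
contact_force: [-0.5, 0.5, 0.1]
width: 0.0307
grip_force: 0.0
```

```bash
python3 - <<'E'
from h import *
im=eyes.snapshot("scene");print(blobs(im,"teal",300)[1],blobs(im,"purple",10)[1])
c=np.array(clamp(0))+[.001,0]
plan((.5,.01,.185,3.0586),(*c,.145,3.0586))
E
```

```text
[(2080, [218, 152, 74, 72], [256.0, 190.1])] [(248, [235, 179, 26, 18], [246.4, 187.1]), (149, [252, 191, 23, 17], [262.6, 199.1]), (118, [280, 238, 12, 15], [285.6, 244.6])]
at [0.4271 0.0734 0.1594] yaw 2.868 w 0.0309 t 31.9 F [-0.5 -0.2 -1.3]
   [-0.994, -0.471, -0.291, np.float64(-0.061)] rows>= 2 -> [0.494 0.016 0.183]
   [-0.087, -0.063, -0.028, 0.0] rows>= 1 -> [0.5   0.01  0.185]
   [-0.994, -0.623, 0.312, np.float64(-0.0)] rows>= 2 -> [ 0.575 -0.046  0.16 ]
   [-0.598, -0.375, 0.188, 0.0] rows>= 2 -> [ 0.62  -0.08   0.145]
```

>>> {"method": "send_rows", "body": {"targets": [[-0.994,-0.471,-0.291,-0.061,0.3],[-0.994,-0.471,-0.291,-0.061,0.3],[-0.994,-0.471,-0.291,-0.061,0.3],[-0.994,-0.471,-0.291,-0.061,0.3]]}}

```text
clock: 32.3
tool_pos: [0.4924, 0.0154, 0.1805]
tool_rot: [3.142, -0.004, 3.058]
contact_force: [0.0, 0.1, -0.4]
width: 0.0306
grip_force: 0.0
```

>>> {"method": "send_rows", "body": {"targets": [[-0.84,-0.53,0.22,0,0.5],[-0.84,-0.53,0.22,0,0.5],[-0.84,-0.53,0.22,0,0.5]]}}

```text
clock: 32.6
tool_pos: [0.5567, -0.0326, 0.1621]
tool_rot: [-3.141, -0.004, 3.059]
contact_force: [0.3, -0.4, 0.0]
width: 0.0218
grip_force: 0.0
```

>>> {"method": "send_rows", "body": {"targets": [[-0.84,-0.53,0.22,0,0.5],[-0.84,-0.53,0.22,0,0.5],[-0.84,-0.53,0.22,0,0.5],[-0.84,-0.53,0.22,0,0.5]]}}

```text
clock: 33.0
tool_pos: [0.6184, -0.0784, 0.1456]
tool_rot: [3.141, -0.004, 3.06]
contact_force: [0.4, -0.7, -1.3]
width: 0.022
grip_force: 0.0
```

```bash
python3 - <<'E'
from h import *
c=np.array(clamp(0))+[0,0]
plan((*c,.068,3.0586))
E
```

```text
at [ 0.6184 -0.0784  0.1456] yaw 3.06 w 0.022 t 33.0 F [ 0.4 -0.7 -1.3]
   [-0.013, -0.02, 0.97, np.float64(0.001)] rows>= 2 -> [ 0.619 -0.08   0.068]
```

>>> {"method": "send_rows", "body": {"newtons": 25, "targets": [[0.01,0,0.5,0,0.5],[0.01,0,0.85,0,0.5],[0.01,0,0.99,0,0.5],[0.01,0,0.99,0,0.5],[0.01,0,0.99,0,0.5],[0.01,0,0.99,0,1],[0.01,0,0.99,0,1],[0.01,0,0.99,0,1],[0.01,0,0.99,0,1],[0.01,0,0.99,0,1]]}}

```text
clock: 34.0
tool_pos: [0.621, -0.0797, 0.07]
tool_rot: [-3.142, 0.003, 3.06]
contact_force: [-0.2, 0.4, 7.0]
width: 0.0081
grip_force: 25.0
```

>>> {"method": "send_rows", "body": {"targets": [[0,0,-0.3,0,1],[0,0,-0.6,0,1],[0,0,-1,0,1],[0,0,-1,0,1]]}}

```text
clock: 34.4
tool_pos: [0.6232, -0.0802, 0.1536]
tool_rot: [-3.141, 0.009, 3.06]
contact_force: [0.7, -0.5, 0.5]
width: 0.0079
grip_force: 25.0
```

```bash
python3 - <<'E'
from h import *
im=eyes.snapshot("top");print(blobs(im,"teal",2000)[1],blobs(im,"purple",10)[1])
y=-.272+np.pi
a=loc(*CAD,.033,0.0)
plan((*a,.208,y),(*a,.086,y))
E
```

```text
[(16904, [184, 199, 111, 221], [243.9, 314.0])] [(93, [212, 240, 10, 13], [216.6, 245.7]), (77, [205, 269, 8, 13], [208.4, 275.0])]
at [ 0.6218 -0.08    0.1512] yaw 3.06 w 0.0077 t 34.5 F [ 0.   0.4 -1.1]
   [0.994, 0.78, -0.395, np.float64(0.061)] rows>= 3 -> [ 0.548 -0.011  0.183]
   [0.895, 0.46, -0.315, 0.0] rows>= 2 -> [0.489 0.043 0.208]
   [0.0, 0.0, 0.994, np.float64(-0.0)] rows>= 2 -> [0.489 0.043 0.128]
   [0.0, 0.0, 0.531, 0.0] rows>= 1 -> [0.489 0.043 0.086]
```

>>> {"method": "send_rows", "body": {"targets": [[0.994,0.78,-0.45,0.061,1],[0.994,0.78,-0.45,0.061,1],[0.994,0.78,-0.45,0.061,1],[0.994,0.78,-0.45,0.061,1]]}}

```text
clock: 34.85
tool_pos: [0.5444, -0.0101, 0.1835]
tool_rot: [-3.141, -0.0, 2.871]
contact_force: [0.4, -0.0, -0.6]
width: 0.0077
grip_force: 25.0
```

>>> {"method": "send_rows", "body": {"targets": [[0.9,0.46,-0.3,0,1],[0.9,0.46,-0.3,0,1],[0.9,0.46,-0.3,0,1],[0.9,0.46,-0.3,0,1]]}}

```text
clock: 35.25
tool_pos: [0.4868, 0.0435, 0.2076]
tool_rot: [-3.141, 0.001, 2.87]
contact_force: [0.1, -0.1, -0.3]
width: 0.0073
grip_force: 25.0
```

```bash
python3 - <<'E'
from h import *
im=eyes.snapshot("scene");print(blobs(im,"teal",300)[1],blobs(im,"purple",10)[1])
y=-.272+np.pi
a=loc(*CAD,.033,0)
plan((*a,.137,y),(*a,.086,y))
E
```

```text
[(2044, [222, 154, 73, 73], [258.8, 193.3])] [(99, [258, 144, 9, 23], [262.8, 155.5]), (240, [238, 181, 26, 18], [249.8, 189.5]), (154, [255, 194, 24, 17], [266.0, 201.6])]
at [0.4869 0.0432 0.2075] yaw 2.869 w 0.0081 t 35.3 F [ 0.2 -0.  -0.7]
   [-0.02, 0.007, 0.882, np.float64(-0.0)] rows>= 2 -> [0.489 0.043 0.137]
   [0.0, 0.0, 0.638, np.float64(-0.0)] rows>= 2 -> [0.489 0.043 0.086]
```

The caddy has been knocked by about 3.5 px. I'll measure it again before lowering.

```bash
python3 - <<'E'
from h import *
for a,b in(((246.4,187.1),(249.8,189.5)),((262.6,199.1),(266.0,201.6))): print((plane("scene",b,.02)-plane("scene",a,.02)).round(4))
im=eyes.snapshot("scene")
# rim corners: compare corner shift with the first picture by LK flow
g0=cv2.cvtColor(cv2.imread("pics/scene0.png"),cv2.COLOR_BGR2GRAY);g1=cv2.cvtColor(im,cv2.COLOR_BGR2GRAY)
pts=[proj("scene",(*loc((.4568,.0522),-.272,x,y),.045)) for x,y in((.063,.08),(.063,-.08),(-.063,-.08),(-.063,.08))]
q,st,er=cv2.calcOpticalFlowPyrLK(g0,g1,np.float32(pts).reshape(-1,1,2),None,winSize=(15,15))
for p,r,s,e in zip(pts,q[:,0],st,er): print(p.round(1),r.round(1),s,e,(plane("scene",r,.045)-plane("scene",p,.045)).round(4))
cv2.imwrite("pics/s3c.png",cv2.resize(im[110:240,190:320],None,fx=4.5,fy=4.5,interpolation=cv2.INTER_CUBIC))
E
```

```text
[ 0.0126 -0.0031  0.    ]
[ 0.0122 -0.0032  0.    ]
[292.1 182.1] [295.1 184.7] [1] [6.376528] [ 0.0111 -0.0042  0.    ]
[248.1 215.7] [251.3 218.3] [1] [3.3879166] [ 0.0113 -0.0033  0.    ]
[215.1 189.3] [216.8 192.1] [1] [24.485416] [ 0.0094 -0.0059  0.    ]
[259. 159.] [256.7 163.4] [1] [38.830696] [ 0.0034 -0.0184  0.    ]
```

View pics/s3c.png

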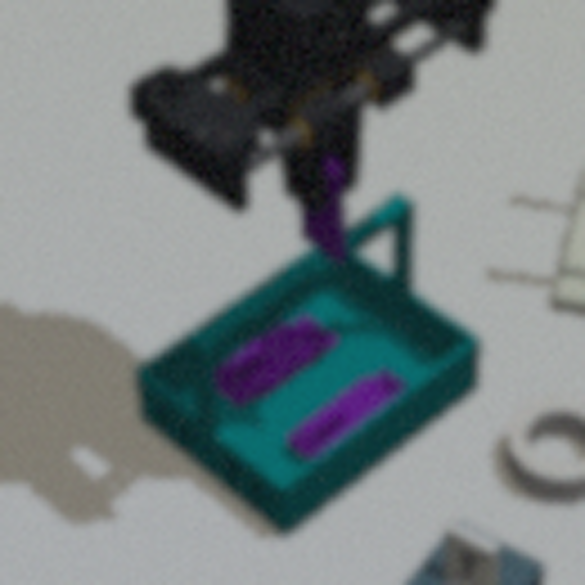

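The clamps lie flat at crop (275,360) and (345,415), and the last one is held above. The caddy moved by (+12, -3.5) mm without turning. I'll correct for that and release.

```bash
echo 'CAD=[(.4688,.0487),-.272]' >> h.py; python3 - <<'E'
from h import *
y=-.272+np.pi
a=loc(*CAD,.033,0)
plan((*a,.137,y),(*a,.086,y))
E
```

```text
at [0.4869 0.0431 0.2075] yaw 2.868 w 0.0079 t 35.4 F [-0.2 -0.2 -0.4]
   [-0.175, 0.007, 0.881, np.float64(-0.0)] rows>= 2 -> [0.501 0.04  0.137]
   [0.0, 0.0, 0.638, np.float64(-0.0)] rows>= 2 -> [0.501 0.04  0.086]
```

>>> {"method": "send_rows", "body": {"targets": [[-0.175,0.007,0,0,1],[-0.175,0.007,0,0,1],[-0.175,0.007,0.4,0,1],[-0.175,0.007,0.88,0,1],[-0.175,0.007,0.88,0,1],[-0.175,0.007,0.88,0,1]]}}

```text
clock: 35.95
tool_pos: [0.4994, 0.0403, 0.1372]
tool_rot: [-3.141, -0.003, 2.868]
contact_force: [-0.4, -1.2, 0.8]
width: 0.0076
grip_force: 25.0
```

>>> {"method": "send_rows", "body": {"targets": [[0,0,0.35,0,1],[0,0,0.63,0,1],[0,0,0.63,0,1],[0,0,0.63,0,1],[0,0,0.63,0,0.3],[0,0,0.66,0,0.3],[0,0,0.68,0,0.3],[0,0,0.68,0,0.3],[0,0.12,0.68,0,0.3],[0,0.25,0.68,0,0.3],[0,0.25,0.68,0,0.3]]}}

```text
clock: 37.05
tool_pos: [0.5057, 0.0613, 0.0835]
tool_rot: [3.141, 0.001, 2.87]
contact_force: [-0.3, -0.0, -1.0]
width: 0.0308
grip_force: 0.1
```

>>> {"method": "send_rows", "body": {"targets": [[0,0,-0.3,0,0.3],[0,0,-0.98,0,0.3],[0,0,-0.98,0,0.3],[0,0,-0.98,0,0.3]]}}

```text
clock: 37.45
tool_pos: [0.5067, 0.0604, 0.1639]
tool_rot: [3.14, 0.004, 2.869]
contact_force: [0.5, 0.5, -0.6]
width: 0.0309
grip_force: 0.0
```

>>> {"method": "send_rows", "body": {"targets": [[0,0,-0.6,0,0.3],[0,0,-0.98,0,0],[0,0,-0.98,0,0],[0,0,-0.98,0,0]]}}

```text
clock: 37.85
tool_pos: [0.5046, 0.06, 0.239]
tool_rot: [-3.141, -0.001, 2.869]
contact_force: [-0.2, 0.1, -0.6]
width: 0.044
grip_force: 0.0
```

```bash
python3 - <<'E'
from h import *
im=eyes.snapshot("scene");print(blobs(im,"teal",300)[1],blobs(im,"purple",10)[1])
cv2.imwrite("pics/s4c.png",cv2.resize(im[90:240,190:410],None,fx=3.6,fy=3.6,interpolation=cv2.INTER_CUBIC))
E
```

```text
[(1961, [222, 154, 73, 73], [258.1, 193.0])] [(244, [238, 181, 26, 19], [249.6, 189.6]), (230, [255, 188, 31, 23], [269.6, 198.4])]
```

View pics/s4c.png

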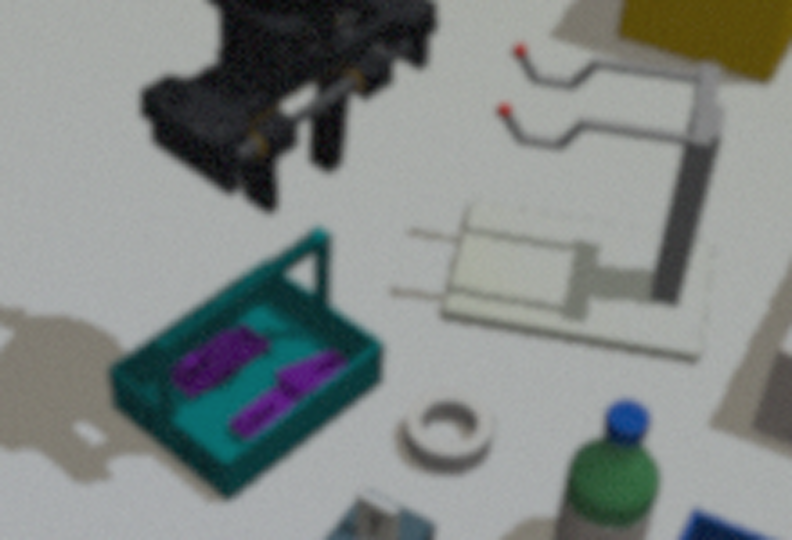

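All five clamps lie flat in the caddy, at crop (220,360) and (290,395). The hook troughs show at (553,82) and (541,143), and the tips at (519,50) and (504,110). I'll cross-check the bar and the seat.

```bash
python3 - <<'E'
from h import *
P=lambda p:(p[0]/3.6+190-.4,p[1]/3.6+90-.4)
print("bar end",plane("scene",P((320,232)),.117),"expect",loc(*CAD,0,.08))
f=[plane("scene",P(p),.166) for p in((553,82),(541,143))];print("flats",f,fit([(0,.035),(0,-.035)],f))
tp=[plane("scene",P(p),.188) for p in((519,50),(504,110))];print("tips",tp,fit([(-.028,.035),(-.028,-.035)],tp))
print("tri tips",[tri(P(p),q) for p,q in(((519,50),(93.5,207.5)),((504,110),(128.6,197.4)))])
im=eyes.snapshot("top")
cv2.imwrite("pics/t4c.png",cv2.resize(im[110:310,60:280],None,fx=2.7,fy=2.7,interpolation=cv2.INTER_CUBIC))
plan((.4688,.0487,.235,-.272+np.pi/2),(.4688,.0487,.115,-.272+np.pi/2))
E
```

```text
bar end [0.49191372 0.12228815 0.117     ] expect (np.float64(0.4902926754987072), np.float64(0.12575884050456035))
flats [array([0.58982715, 0.30000492, 0.166     ]), array([0.60961436, 0.23217565, 0.166     ])] ([np.float64(0.5997), np.float64(0.2661)], np.float64(0.2838), array([0.3, 0.3]), np.float64(1.009))
tips [array([0.5623309 , 0.29491723, 0.188     ]), array([0.58106248, 0.22689346, 0.188     ])] ([np.float64(0.5987), np.float64(0.2683)], np.float64(0.2687), array([0.3, 0.3]), np.float64(1.008))
tri tips [(array([0.56219334, 0.29534609, 0.18767897]), np.float64(2.245680593792983e-05)), (array([0.58104222, 0.22775135, 0.18753615]), np.float64(0.0004349427934698577))]
at [0.5035 0.0599 0.2374] yaw 2.869 w 0.0441 t 38.0 F [ 0.  -0.7 -1. ]
   [0.38, -0.251, 0.03, np.float64(0.5)] rows>= 11 -> [0.469 0.049 0.235]
   [0.0, 0.0, 0.994, np.float64(-0.0)] rows>= 2 -> [0.469 0.049 0.155]
   [0.0, 0.0, 0.506, 0.0] rows>= 1 -> [0.469 0.049 0.115]
```

View pics/t4c.png

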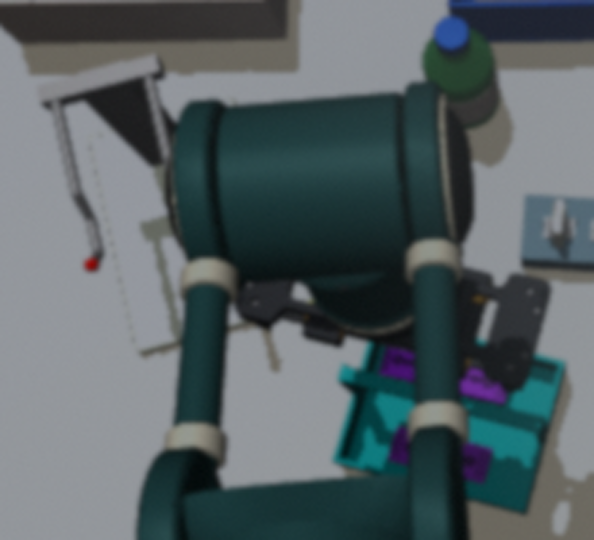

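>>> {"method": "send_rows", "body": {"targets": [[0.38,-0.251,0.03,0.5,0],[0.38,-0.251,0.03,0.5,0],[0.38,-0.251,0.03,0.5,0],[0.38,-0.251,0.03,0.5,0],[0.38,-0.251,0.03,0.5,0],[0.38,-0.251,0.03,0.5,0],[0.38,-0.251,0.03,0.5,0],[0.38,-0.251,0.03,0.5,0],[0.38,-0.251,0.03,0.5,0],[0.38,-0.251,0.03,0.5,0],[0.38,-0.251,0.03,0.5,0],[0.38,-0.251,0.03,0.5,0]]}}

```text
clock: 39.15
tool_pos: [0.469, 0.0487, 0.2353]
tool_rot: [-3.137, 0.001, 1.298]
contact_force: [-0.4, 0.4, -1.4]
width: 0.044
grip_force: 0.0
```

```bash
python3 - <<'E'
from h import *
im=eyes.snapshot("scene");print(blobs(im,"teal",300)[1],blobs(im,"purple",10)[1])
plan((.4688,.0485,.115,-.272+np.pi/2))
E
```

```text
[(1986, [221, 154, 74, 73], [258.0, 192.8])] [(248, [238, 181, 26, 18], [249.6, 189.5]), (232, [255, 188, 31, 23], [269.6, 198.3])]
at [0.4692 0.0488 0.2356] yaw 1.3 w 0.044 t 39.2 F [-0.1  0.1 -0. ]
   [-0.003, -0.003, 0.994, np.float64(0.0)] rows>= 2 -> [0.469 0.049 0.156]
   [-0.002, -0.001, 0.514, 0.0] rows>= 1 -> [0.469 0.048 0.115]
```

>>> {"method": "send_rows", "body": {"targets": [[0,0,0.5,0,0],[0,0,0.99,0,0],[0,0,0.99,0,0],[0,0,0.99,0,0]]}}

```text
clock: 39.6
tool_pos: [0.4693, 0.0488, 0.1576]
tool_rot: [-3.138, 0.001, 1.299]
contact_force: [-0.4, -0.5, -0.3]
width: 0.0438
grip_force: 0.0
```

>>> {"method": "send_rows", "body": {"newtons": 55, "targets": [[0,0,0.3,0,0],[0,0,0.53,0,0],[0,0,0.53,0,0],[0,0,0.53,0,1],[0,0,0.53,0,1],[0,0,0.53,0,1],[0,0,0.53,0,1],[0,0,0.53,0,1],[0,0,0.53,0,1],[0,0,0.53,0,1]]}}

```text
clock: 40.6
tool_pos: [0.4696, 0.0492, 0.1166]
tool_rot: [-3.14, -0.0, 1.298]
contact_force: [-4.8, 1.9, 6.9]
width: 0.0104
grip_force: 55.0
```

>>> {"method": "send_rows", "body": {"targets": [[0,0,-0.1,0,1],[0,0,-0.2,0,1],[0,0,-0.3,0,1],[0,0,-0.4,0,1],[0,0,-0.4,0,1],[0,0,-0.4,0,1]]}}

```text
clock: 41.2
tool_pos: [0.4707, 0.0488, 0.1485]
tool_rot: [3.141, -0.0, 1.298]
contact_force: [-0.6, -0.5, -3.4]
width: 0.0115
grip_force: 55.0
```

```bash
python3 - <<'E'
from h import *
im=eyes.snapshot("scene");print(blobs(im,"teal",300)[1],blobs(im,"purple",10)[1])
s=arm.read_state();print(s["wrist_torque"].round(2),s["contact_force"].round(1),s["width"],s["tool_pos"])
cv2.imwrite("pics/s5c.png",cv2.resize(im[90:260,190:410],None,fx=3.4,fy=3.4,interpolation=cv2.INTER_CUBIC))
E
```

```text
[(1827, [220, 160, 76, 60], [256.2, 189.1])] [(248, [238, 173, 26, 19], [249.3, 181.5]), (224, [254, 180, 32, 23], [269.8, 190.1])]
[-0.11  0.1  -0.05] [-0.7  1.  -5. ] 0.010654854782366273 [0.47026253 0.04876991 0.14805826]
```

View pics/s5c.png

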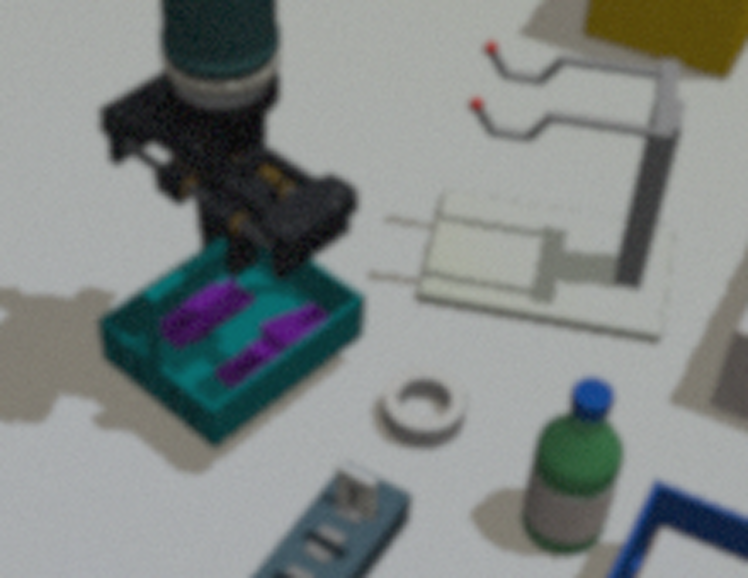

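The caddy is lifted level with the clamps flat at crop (205,312) and (275,345); weight about 4.5 N. Next comes turning and raising it for the approach.

```bash
python3 - <<'E'
from h import *
S=((.599,.268),.274);Y=.274+np.pi/2
a=loc(*S,-.13,0);p=arm.read_state()["tool_pos"]
plan((p[0]-.01,p[1]+.03,.2165,Y),(*a,.2165,Y),(*loc(*S,0,0),.2165,Y),(*loc(*S,0,0),.176,Y))
E
```

```text
at [0.4703 0.0488 0.1481] yaw 1.298 w 0.0107 t 41.2 F [-0.7  1.  -5. ]
   [0.327, -0.221, -0.856, np.float64(-0.174)] rows>= 4 -> [0.46  0.079 0.216]
   [0.994, 0.376, 0.0, np.float64(-0.0)] rows>= 2 -> [0.468 0.163 0.216]
   [0.814, 0.308, 0.0, 0.0] rows>= 2 -> [0.474 0.233 0.216]
   [0.0, 0.994, 0.0, np.float64(-0.0)] rows>= 2 -> [0.55  0.254 0.216]
   [0.0, 0.631, 0.0, 0.0] rows>= 2 -> [0.599 0.268 0.216]
   [0.0, 0.0, 0.506, np.float64(-0.0)] rows>= 1 -> [0.599 0.268 0.176]
```

>>> {"method": "send_rows", "body": {"targets": [[0.03,-0.02,-0.1,-0.02,1],[0.08,-0.05,-0.25,-0.045,1],[0.13,-0.09,-0.4,-0.075,1],[0.19,-0.13,-0.55,-0.105,1],[0.25,-0.17,-0.7,-0.135,1],[0.3,-0.2,-0.8,-0.16,1],[0.327,-0.221,-0.856,-0.174,1],[0.327,-0.221,-0.856,-0.174,1],[0.327,-0.221,-0.856,-0.174,1]]}}

```text
clock: 42.15
tool_pos: [0.4601, 0.0787, 0.2161]
tool_rot: [-3.141, 0.0, 1.844]
contact_force: [0.3, -0.4, -4.4]
width: 0.0109
grip_force: 55.0
```

>>> {"method": "send_rows", "body": {"targets": [[0.15,0.056,0,0,1],[0.4,0.15,0,0,1],[0.65,0.246,0,0,1],[0.85,0.32,0,0,1],[0.98,0.37,0,0,1],[0.994,0.376,0,0,1]]}}

```text
clock: 42.75
tool_pos: [0.4678, 0.1649, 0.2162]
tool_rot: [-3.141, -0.001, 1.846]
contact_force: [-0.2, 0.1, -4.5]
width: 0.0111
grip_force: 55.0
```

>>> {"method": "send_rows", "body": {"targets": [[0.15,0.056,0,0,1],[0.35,0.132,0,0,1],[0.55,0.208,0,0,1],[0.72,0.27,0,0,1],[0.8,0.3,0,0,1],[0.814,0.308,0,0,1],[0.814,0.308,0,0,1]]}}

```text
clock: 43.45
tool_pos: [0.4739, 0.2326, 0.2164]
tool_rot: [-3.141, 0.001, 1.845]
contact_force: [0.1, 0.8, -4.2]
width: 0.0107
grip_force: 55.0
```

```bash
python3 - <<'E'
from h import *
im=eyes.snapshot("scene");print(blobs(im,"teal",300)[1],blobs(im,"purple",10)[1])
cv2.imwrite("pics/s6c.png",cv2.resize(im[60:230,190:410],None,fx=3.4,fy=3.4,interpolation=cv2.INTER_CUBIC))
S=((.599,.268),.274);Y=.274+np.pi/2
a=loc(*S,-.13,0)
plan((*loc(*S,0,0),.2165,Y),(*loc(*S,0,0),.176,Y))
s=arm.read_state();print(s["wrist_torque"].round(2),s["grip_force"])
E
```

```text
[(1598, [264, 86, 56, 68], [290.6, 125.8])] [(245, [298, 115, 16, 25], [305.3, 127.1]), (142, [273, 119, 12, 17], [279.2, 127.9])]
at [0.4739 0.2324 0.2165] yaw 1.845 w 0.0111 t 43.5 F [ 0.7 -0.1 -4.1]
   [0.003, 0.994, -0.0, np.float64(-0.0)] rows>= 2 -> [0.55  0.254 0.216]
   [0.002, 0.632, -0.0, 0.0] rows>= 2 -> [0.599 0.268 0.216]
   [0.0, 0.0, 0.506, np.float64(-0.0)] rows>= 1 -> [0.599 0.268 0.176]
[-0.05  0.01  0.06] 54.99649062752724
```

View pics/s6c.png

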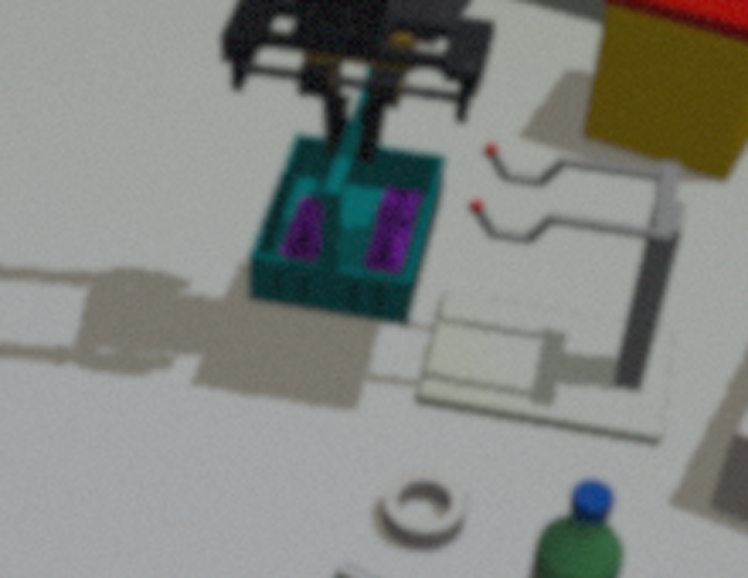

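The caddy hangs level, clear of the red tips at crop (491,150) and (476,207). Now I move it in along stand x.

>>> {"method": "send_rows", "body": {"targets": [[0,0.1,0,0,1],[0,0.25,0,0,1],[0,0.42,0,0,1],[0,0.6,0,0,1],[0,0.78,0,0,1],[0,0.94,0,0,1],[0,0.994,0,0,1],[0,0.994,0,0,1]]}}

```text
clock: 44.3
tool_pos: [0.5512, 0.2545, 0.2163]
tool_rot: [-3.141, 0.0, 1.845]
contact_force: [0.3, 0.5, -3.5]
width: 0.0112
grip_force: 55.0
```

```bash
python3 - <<'E'
from h import *
im=eyes.snapshot("scene");print(blobs(im,"teal",300)[1],blobs(im,"purple",10)[1])
S=((.599,.268),.274);Y=.274+np.pi/2
plan((*loc(*S,0,0),.2165,Y),(*loc(*S,0,0),.176,Y))
E
```

```text
[(1485, [294, 91, 54, 68], [319.0, 130.7])] [(56, [332, 119, 10, 8], [336.9, 122.5]), (169, [302, 123, 15, 18], [309.2, 131.4]), (152, [328, 127, 12, 17], [333.4, 136.1])]
at [0.5506 0.2543 0.2163] yaw 1.845 w 0.0105 t 44.4 F [-0.7 -1.1 -5.2]
   [0.001, 0.629, -0.003, np.float64(-0.0)] rows>= 2 -> [0.599 0.268 0.216]
   [0.0, 0.0, 0.506, np.float64(-0.0)] rows>= 1 -> [0.599 0.268 0.176]
```

>>> {"method": "send_rows", "body": {"targets": [[0,0.1,0,0,1],[0,0.25,0,0,1],[0,0.4,0,0,1],[0,0.54,0,0,1],[0,0.629,0,0,1],[0,0.629,0,0,1],[0,0.629,0,0,1]]}}

```text
clock: 45.05
tool_pos: [0.5989, 0.2679, 0.2163]
tool_rot: [-3.14, 0.0, 1.845]
contact_force: [-0.2, 0.4, -4.2]
width: 0.0108
grip_force: 55.0
```

>>> {"method": "send_rows", "body": {"targets": [[0,0,0.06,0,1],[0,0,0.14,0,1],[0,0,0.22,0,1],[0,0,0.3,0,1],[0,0,0.36,0,1],[0,0,0.36,0,1],[0,0,0.36,0,1]]}}

```text
clock: 45.75
tool_pos: [0.5989, 0.2679, 0.1876]
tool_rot: [-3.141, 0.0, 1.845]
contact_force: [0.3, -1.7, -4.4]
width: 0.0108
grip_force: 55.0
```

```bash
python3 - <<'E'
from h import *
im=eyes.snapshot("scene");print(blobs(im,"teal",300)[1],blobs(im,"purple",10)[1])
cv2.imwrite("pics/s7c.png",cv2.resize(im[50:220,230:430],None,fx=3.5,fy=3.5,interpolation=cv2.INTER_CUBIC))
S=((.599,.268),.274);Y=.274+np.pi/2
plan((*loc(*S,0,0),.1785,Y))
E
```

```text
[(1344, [312, 103, 51, 67], [336.3, 143.9])] [(259, [345, 129, 14, 26], [351.2, 142.3]), (168, [320, 133, 13, 19], [326.1, 142.3])]
at [0.5991 0.268  0.188 ] yaw 1.845 w 0.0108 t 45.8 F [ 0.4  0.5 -4.2]
   [0.0, -0.002, 0.118, np.float64(-0.0)] rows>= 1 -> [0.599 0.268 0.178]
```

View pics/s7c.png

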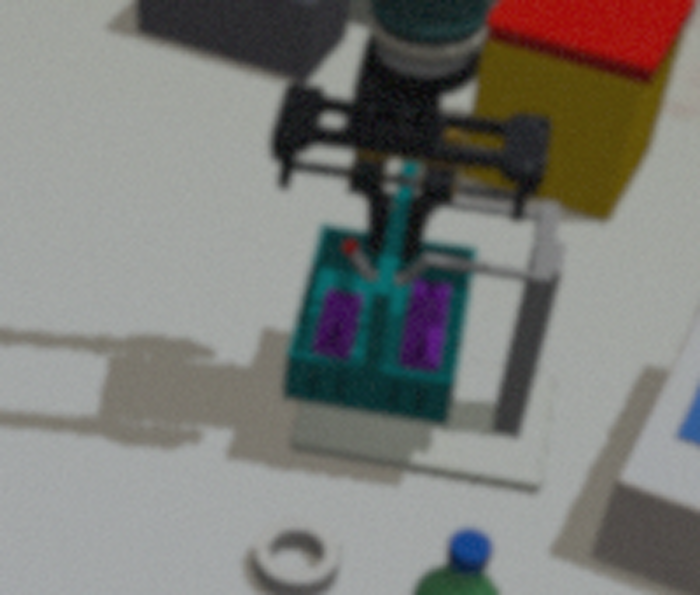

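The bar sits inside the trough, between the red tip at crop (350,246) and the rear flare at (420,265). Lowering to contact now.

>>> {"method": "send_rows", "body": {"targets": [[0,0,0.03,0,1],[0,0,0.06,0,1],[0,0,0.09,0,1],[0,0,0.11,0,1],[0,0,0.11,0,1],[0,0,0.11,0,1]]}}

```text
clock: 46.4
tool_pos: [0.599, 0.2679, 0.1794]
tool_rot: [3.141, 0.0, 1.845]
contact_force: [-2.5, -0.7, -1.3]
width: 0.0108
grip_force: 55.0
```

>>> {"method": "send_rows", "body": {"targets": [[0,0,0.012,0,1],[0,0,0.012,0,1],[0,0,0.012,0,1]]}}

```text
clock: 46.7
tool_pos: [0.599, 0.268, 0.1793]
tool_rot: [3.141, -0.0, 1.845]
contact_force: [-3.9, -2.1, 6.8]
width: 0.0112
grip_force: 55.0
```

```bash
python3 -c "
from h import *
s=arm.read_state();print(s['contact_force'],s['wrist_torque'],s['tool_pos'])"
```

```text
[-3.8726544  -2.09312626  6.76271206] [-0.38067012  0.75948236  0.02869509] [0.59903042 0.2679595  0.17926426]
```

Seated, with the weight fully on the hooks. Opening and lifting away.

>>> {"method": "send_rows", "body": {"targets": [[0,0,0,0,0.4],[0,0,0,0,0.4],[0,0,0,0,0.2],[0,0,0,0,0.2],[0,0,0,0,0.2]]}}

```text
clock: 47.2
tool_pos: [0.5991, 0.268, 0.1779]
tool_rot: [3.142, -0.0, 1.845]
contact_force: [0.0, -0.1, 0.6]
width: 0.0349
grip_force: 0.0
```

>>> {"method": "send_rows", "body": {"targets": [[0,0,-0.1,0,0.2],[0,0,-0.3,0,0.2],[0,0,-0.6,0,0.2],[0,0,-0.99,0,0.2],[0,0,-0.99,0,0.2]]}}

```text
clock: 47.7
tool_pos: [0.6021, 0.2692, 0.265]
tool_rot: [3.13, -0.001, 1.845]
contact_force: [0.4, 0.4, 0.9]
width: 0.0353
grip_force: 0.0
```

>>> {"method": "send_rows", "body": {"targets": [[0,-0.4,-0.4,0,0.2],[0,-0.9,-0.6,0,0.2],[0,-0.99,-0.6,0,0.2],[0,-0.99,-0.6,0,0.2]]}}

```text
clock: 48.1
tool_pos: [0.5222, 0.2465, 0.3064]
tool_rot: [3.139, -0.0, 1.845]
contact_force: [0.1, -0.2, -0.5]
width: 0.0352
grip_force: 0.0
```

>>> {"method": "send_rows", "body": {"targets": [[0,-0.4,0,0,0.2],[0,-0.9,0,0,0.2],[0,-0.99,0,0,0.2],[0,-0.99,0,0,0.2],[0,-0.99,0,0,0.2],[0,-0.99,0,0,0.2]]}}

```text
clock: 48.7
tool_pos: [0.4478, 0.2254, 0.3051]
tool_rot: [3.141, 0.0, 1.844]
contact_force: [0.2, 0.3, 0.4]
width: 0.0351
grip_force: 0.0
```

```bash
python3 - <<'E'
from h import *
im=eyes.snapshot("scene");print(blobs(im,"teal",300)[1],blobs(im,"purple",10)[1],blobs(im,"orange",50)[1])
cv2.imwrite("pics/s8.png",im)
s=arm.read_state();print(s["tool_pos"],s["clock"])
a=cv2.resize(im[30:420,60:460],None,fx=1.5,fy=1.5,interpolation=cv2.INTER_CUBIC)
cv2.imwrite("pics/s8c.png",a)
E
```

```text
[(1386, [312, 99, 51, 73], [336.6, 144.9])] [(265, [344, 132, 14, 26], [350.7, 144.7]), (175, [320, 135, 13, 19], [325.7, 144.2])] [(356, [129, 289, 23, 25], [139.8, 301.4])]
[0.44767731 0.22539515 0.30508578] 48.75
```

View pics/s8c.png

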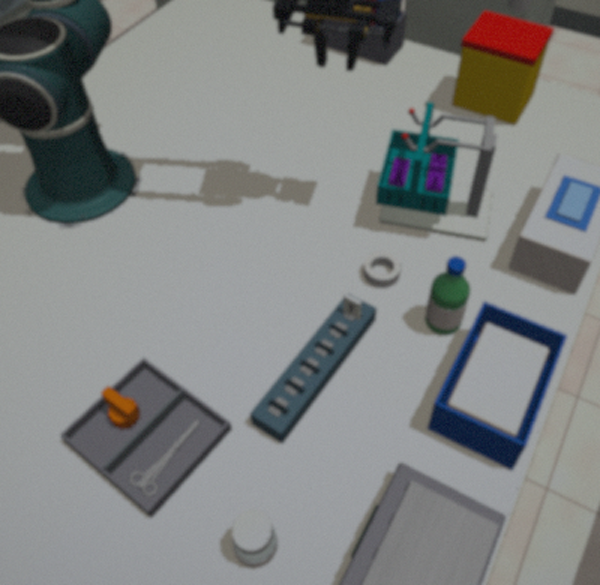

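The caddy hangs on both hooks with the clamps in it, at crop (418,172). The white clamp is in the board at (352,303), the remover is in the bay at (122,407), and the bystanders haven't moved.

>>> {"method": "send_rows", "body": {"targets": [[0,-0.2,0,0,0.2],[0,-0.2,0,0,0.2],[0,-0.2,0,0,0.2],[0,-0.2,0,0,0.2],[0,-0.2,0,0,0.2]]}}

```text
clock: 49.25
tool_pos: [0.4316, 0.2209, 0.3053]
tool_rot: [3.141, 0.0, 1.845]
contact_force: [-0.1, -0.1, -0.2]
width: 0.0354
grip_force: 0.0
```

```bash
python3 - <<'E'
from h import *
from cell import hand_in
im=eyes.snapshot("scene");print(blobs(im,"teal",300)[1],blobs(im,"purple",10)[1],blobs(im,"orange",50)[1])
print(hand_in())
E
```

```text
[(1389, [312, 99, 51, 73], [336.4, 145.0])] [(264, [344, 132, 14, 26], [350.7, 144.8]), (172, [320, 135, 13, 19], [325.7, 144.2])] [(356, [129, 289, 23, 25], [139.8, 301.4])]
the job is handed in; nothing more can be done
None
```

The job is handed in at about 49 s (verdict not shown): all five purple clamps are in the caddy, which hangs level on both hooks; the white clamp is still in the board and the orange remover is in the empty tray bay.

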